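# Stand the print sample board up on its wire leg

## Task

Stand the sample board up where it lies: swing the wire leg on its back fully out to its stop, then tip the board up about its bottom edge until it stands by itself, leaning back on the open leg. Lay it back onto the leg gently, do not let it drop, and leave the other things on the bench alone.

Things in the scene. Friction and masses are not known exactly. Their poses are not given: they have to be found in the camera images.
- board: Plywood sample board 200 x 180 x 12 mm, steel strip along the bottom, about 0.55 kg, lying face down. Origin: centre of its front (now lower) face. Own +x runs along the 200 mm to the bottom edge (at +100, on the left seen from the robot), -x to the top edge (at -100, on the right), +z out of its back. Two round samples (36 across, 30 thick, centres x -45, y +-45) are fixed to the front. Standing, it leans back about 0.28 rad, over its back.
- board_top (a point): Middle of the top edge, half way through the thickness: (-100, 0, +6) in the board frame. The bottom edge rests on the bench and the samples prop up this end, so the board slopes 0.232 rad; under the top edge are 46 mm of free height, clear for 37 mm in from the edge: a fingertip fits under. About 0.19 m high when the board stands.
- board_bottom (a point): Middle of the board's bottom edge, half way through the thickness: (+100, 0, +6) in the board's frame.
- leg (a joint): Angle of the leg from the board's back, rad: 0 folded flat, 0.70 fully open at its stop. A friction hinge (about 0.13 N m, 1 N at the foot): it stays where it is left. At the start it stands slightly off the back.
- leg_hinge (a point): Middle of the leg's hinge, on the back at (-40, 0, +18) in the board's frame; the hinge axis runs along the board's y.
- leg_foot (a point): Middle of the leg crossbar (its foot), 140 mm from the hinge, 5 mm past the bottom edge when folded. The leg is a U of 10 mm round steel bar: two side bars 116 mm apart (centres) and the crossbar, parallel to the bottom edge. The loop is open (106 mm wide): a fingertip can go in and under the crossbar, or pinch it. The foot swings up and back as the leg opens.
- cork_pot: Bystander: ribbed cork pot, 90 across, 75 mm high; origin under its centre.
- cork_cup: Bystander: ribbed cork cup, 68 across, 55 mm high; origin under its centre.
- wave_vase: Bystander: wavy cream printed vase, 100 across, 115 mm high; origin under its centre.
- pellet_jar: Bystander: clear jar with a white lid, 76 across, 100 mm high; origin under its centre.
- scraper: Bystander: spatula lying flat on the bench, handle to its own -x.
- wrench: Bystander: wrench lying flat on the bench, handle to its own -x.
- spool: Bystander: empty black spool, 100 across, 48 mm high; origin under its centre.

How it is judged:
By the outcome, as a careful person would: the job done as asked, in the order asked, and still so for the second after the job is handed in, with the robot touching nothing.
It also fails if it takes over 64 s, if anything falls off the work surface, if the arm or the gripper's body presses on something with over 40 N, if the wrist force passes 120 N, or if a joint passes its speed limit or range.

## Robot

A 6-joint arm with a two-finger parallel gripper is mounted at the origin on the work surface. World frame = base frame: x ahead of the robot, y to its left, z up, the work surface at z = 0. Lengths are in mm, angles in rad, forces in N, time in s.
With the tool pointing down it reaches from about 275 to 750 mm from the base axis. Payload 10.2 kg.
Tool frame: the origin (TCP) lies midway between the tips of the shut fingers; the grasp point (between the pads) lies 19 mm behind it (ctrl.grip_depth is the distance from the TCP to the grasp point, in mm); y points along the fingers, x is the direction in which the jaws open and shut, and the axes are right-handed (so a half turn about y gives the same grasp; the last joint's range is limited). The gripper opens to 85 mm and grips with 20 to 120 N. Pads are 22 mm wide; open, the fingers measure 114 mm over their backs; the gripper's body (76 mm by 85 mm) begins 54 mm behind the grasp point. The pads swing forward as they close: fully open they stand 13 mm farther back than shut.
Start: joints at [-1.509, 0.313, 1.498, -0, 1.331, -0.223], TCP at [147.494, -503.862, 231.294] pointing down, gripper open.
Joint ranges: [-2.94, 2.94], [-0.97, 2.17], [0.19, 2.56], [-1.23, 4.37], [0.02, 3.11], [-2.88, 2.88]. Speed limits (rad/s): [2.39, 2.39, 3.01, 3.14, 3.14, 3.14].

## Interface

Orientations are given as a unit quaternion [w, x, y, z].
In Python, from rig import ctrl gives the robot as it stands. The module is installed in compiled form; this text tells all that it offers.
- The arm moves only by the tool drive_tool, never from a script. Its arguments are lists of equal length, an entry for each row: "gripper": the closure, from 0 (fully open) to 1 (shut); "offset": the shift along the tool's x, y, z in m, a list of three; "turn": the turn about the tool's y in degrees. In form: {"gripper": [gripper, ...], "offset": [[tx, ty, tz], ...], "turn": [turn, ...]}. A call has 1 to 20 rows; each row shifts and turns the commanded pose from where the row before left it, along the tool's axes as they then stand; what a row does not reach is not made up. A row lasts 1/12 s, in which the tool goes at most 41.7 mm and 7.16 degrees, less where a joint would pass 70% of its speed; a pose out of reach is approached as far as the arm can. A call is refused whole if a number of a shift passes 0.0417 or a number of a turn 7.16, either way. A call with a gripper value outside its range is refused whole. The fingers move at their own pace and stop on an object; "force" is the grip in N (left out, the last holds). Time passes only in rows, so rows that do not move let the fingers close. It gives the time, the measured TCP pose, the force and the opening at its end, in the units of the state.
- ctrl.sense(): the state, without advancing time (a new reading comes with each control period).
- ctrl.capture(name): name is "scene" or "top"; returns (picture, depth): 480x640x3 uint8, red, green, blue; 480x640 float32, mm along the optical axis (not along the pixel's ray), 0 where there is no reading.
- ctrl.camera_params(name): a dict with "fovy" (degrees; the focal length in pixels is half the picture's height over the tangent of half this angle, whatever the lens; pixels are square), "cx", "cy" (the principal point, pixels), "distortion" ([k1, k2, p1, p2, k3] as OpenCV has them; the pictures are not rectified), "view" (4x4, takes a point from world to camera coordinates). Camera axes: x right, y down, z forward; pixel columns grow to the right and rows downward; lengths in mm; the calibration is good to about 2 mm. A picture is of the moment at which its call begins. camera_params takes no time and is no camera call.
- ctrl.finish_job(): hands the job in, once; it reports no verdict.
Trained networks look in the newest picture that a camera, given by its name, has taken for a name from the list of things; names that differ only in an ending like _2 or _b are one class to them, and where a whole thing is asked for, a point or a joint stands for the part that bears it (a point fixed in the world has none). Each returns a list of dicts, best first, with "score" (0 to 1); they miss things now and then, are a little off and sometimes report something else, mostly with a low value. They report only what shows in the picture. A call takes as long as a camera call.
- ctrl.boxes_of(camera, query): "centre" ([x, y, z] in mm, in the coordinates of the camera as it stood for that picture, good to about 4 mm: the middle of the surface that is visible of it).
- ctrl.regions_of(camera, query): "mask" (480x640 bool, what is visible of it).
- ctrl.pinpoint(camera, query): "centre" ([x, y, z] in mm, in the coordinates of the camera as it stood for that picture, good to about 4 mm: a listed point, or the origin of a listed thing).
The state is a dict: "time_s": time; "joints": joint angles; "dq": joint speeds; "tau": joint torques, N m; "eef_pos": TCP position; "ee_rot": TCP orientation; "force": force on the tool from outside, world axes, zero at the start; "wrist_torque": the same for the moment, N m; "grip_width": opening from 0.0 (shut) to 1.0 (fully open).
Only numpy, scipy, OpenCV 4.12 (cv2) and the standard library are available. Lean on these libraries where they do the work, as an engineer would, in place of code of your own. Each camera call takes 0.05 s, during which the arm holds its last target.

## Working session

There is one attempt and no reset: what is moved stays moved. The work goes in short steps, Python scripts to look and compute and a tool call to move; the robot and the scene stay as the last step left them, time stands still between calls to the robot, and variables do not carry over. Pictures are saved under pics/ and viewed, and the job is handed in when it is done.

Besides the shell and the picture viewer there is one more tool, called by a JSON object that holds its "api" and its "payload", one argument or row to a line. drive_tool: Moves the arm, as the interface text tells. Its arguments: {"type":"object","properties":{"gripper":{"type":"array","items":{"type":"number"}},"offset":{"type":"array","items":{"type":"array","items":{"type":"number"}}},"turn":{"type":"array","items":{"type":"number"}},"force":{"type":"number"}},"required":["gripper","offset","turn"]}

```bash
mkdir -p pics; ls; cat > h.py <<'E'
import numpy as np, cv2
from rig import ctrl
def snap(cam,fn):
    im,d=ctrl.capture(cam); cv2.imwrite('pics/'+fn,im[:,:,::-1]); return im,d
def toworld(cam,p):
    V=np.array(ctrl.camera_params(cam)['view']); return (np.linalg.inv(V)@np.r_[p,1])[:3]
def px2w(cam,d,u,v):
    P=ctrl.camera_params(cam); f=240/np.tan(np.radians(P['fovy'])/2)
    K=np.array([[f,0,P['cx']],[0,f,P['cy']],[0,0,1]])
    n=cv2.undistortPoints(np.array([[[u,v]]],float),K,np.array(P['distortion'],float))[0,0]
    z=d[int(round(v)),int(round(u))]
    return toworld(cam,[n[0]*z,n[1]*z,z])
E
python3 - <<'E'
from h import *
s=ctrl.sense();print(s, ctrl.grip_depth)
for c in('scene','top'):
    im,d=snap(c,c+'0.png'); np.save(c+'0.npy',d)
    for n in('board','board_top','board_bottom','leg_hinge','leg_foot'):
        r=ctrl.pinpoint(c,n)
        print(c,n,[(round(x['score'],2),toworld(c,x['centre']).round(1)) for x in r[:2]])
E
```

```text
pics
{'time_s': 0.0, 'joints': array([-1.50940489e+00,  3.13463973e-01,  1.49846985e+00,  1.14028457e-05,
        1.33099743e+00, -2.23385269e-01]), 'dq': array([-1.27884511e-03,  1.15077072e-03, -1.30631086e-03,  7.31286289e-05,
        9.70622273e-04, -1.31728474e-03]), 'tau': array([-5.82662706e-04, -4.12268221e+01, -2.59742314e+01, -1.95150064e-04,
        4.13086731e-03, -2.55658210e-05]), 'eef_pos': array([ 147.47684442, -503.58173368,  230.71559438]), 'ee_rot': array([ 0.56625626, -0.56552993,  0.42429026, -0.42368328]), 'force': array([0.13223268, 0.08120501, 0.41205862]), 'wrist_torque': array([-0.04772517, -0.04884761, -0.03377013]), 'grip_width': 0.995331740212085} 18.700000000000003
scene board [(0.56, array([496.5,  20.8,  21.6]))]
scene board_top [(0.87, array([498.1, -71.1,  49.7]))]
scene board_bottom [(0.57, array([495.3, 116.7,   8.2])), (0.45, array([497.2, -11.4,  53. ]))]
scene leg_hinge [(0.96, array([500.1, -14. ,  52.9]))]
scene leg_foot [(0.73, array([ 365.6, -362.5,   -2.6])), (0.61, array([486.5, 129.5,  50. ]))]
top board [(0.76, array([490.1,  21.2,  20.7]))]
top board_top [(0.78, array([499.3, -77.2,  50.1])), (0.73, array([489.6,  23.4,  22.7]))]
top board_bottom [(0.79, array([485. , 117.1,   4. ]))]
top leg_hinge [(0.78, array([492.6, -14.2,  47. ]))]
top leg_foot [(0.75, array([491.7, 125. ,  48.5]))]
```

View pics/scene0.png

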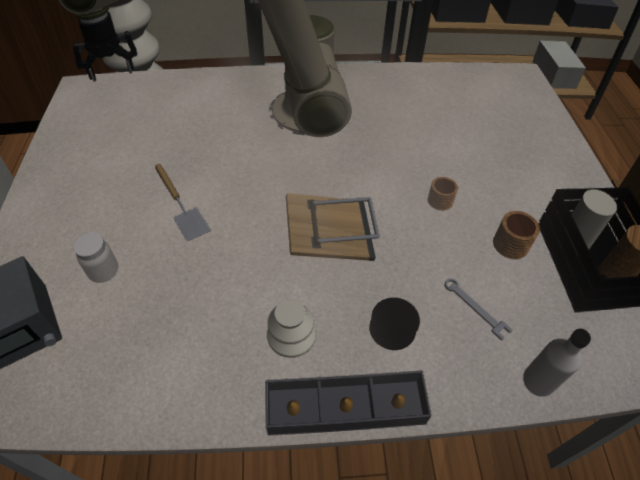

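View pics/top0.png

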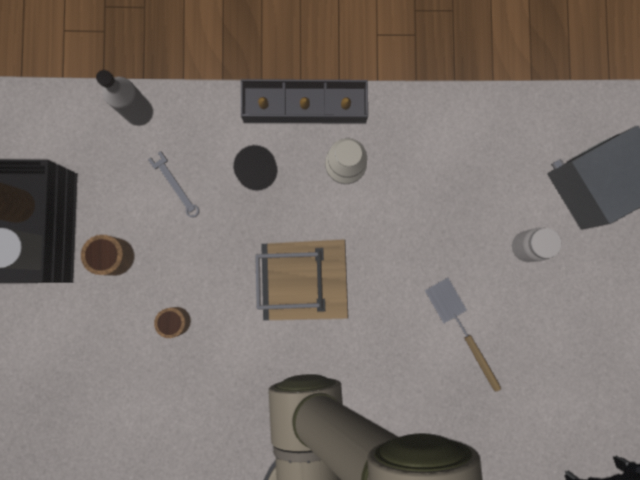

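The tool keeps pointing down because turns are only about its own axis, so I need close-ups of the hinge geometry before planning.

```bash
python3 - <<'E'
from h import *
a=cv2.imread('pics/scene0.png')[180:275,270:395]; b=cv2.imread('pics/top0.png')[230:330,245:360]
cv2.imwrite('pics/z.png',np.hstack([cv2.resize(a,(400,400)),cv2.resize(b,(400,400))]))
for c in('scene','top'):
    P=ctrl.camera_params(c); print(c,P['fovy'],np.linalg.inv(np.array(P['view']))[:3,3].round())
d=np.load('top0.npy')
for n,u,v in [('TL',263,244),('BL',265,319),('BR',346,318),('TR',345,241),('hingeT',319,253),('hingeM',320,280),('hingeB',320,305),('footM',260,281),('midboard',290,280),('topm',340,280),('bot',268,280)]:
    print(n,px2w('top',d,u,v).round(1))
for r in range(274,290,4): print([int(x) for x in d[r,250:352:3]])
E
```

```text
scene 52.74403276735466 [1225.  -68.  918.]
top 52.167932045228305 [ 480.    2. 1173.]
TL [576.4 119.1  13.2]
BL [400.7 113.7  11.1]
BR [404.4 -72.9  55.9]
TR [579.8 -73.1  46.3]
hingeT [551.6 -12.7  56.2]
hingeM [490.3 -14.7  52.3]
hingeB [433.8 -14.4  53.5]
footM [489.3 127.3  -1.6]
midboard [490.9  54.7  28.1]
topm [489.9 -60.2  55.5]
bot [491.4 106.4  19.1]
[1166, 1167, 1110, 1114, 1158, 1150, 1150, 1150, 1147, 1147, 1149, 1142, 1143, 1143, 1142, 1138, 1135, 1136, 1134, 1136, 1130, 1128, 1130, 1112, 1124, 1125, 1123, 1122, 1121, 1121, 1117, 1120, 1122, 1171]
[1172, 1167, 1110, 1108, 1152, 1151, 1149, 1151, 1148, 1151, 1147, 1142, 1143, 1140, 1139, 1137, 1134, 1137, 1136, 1132, 1129, 1131, 1131, 1113, 1126, 1120, 1124, 1123, 1120, 1113, 1114, 1115, 1117, 1170]
[1168, 1162, 1112, 1109, 1153, 1153, 1150, 1148, 1148, 1145, 1146, 1143, 1140, 1143, 1139, 1137, 1137, 1132, 1131, 1128, 1129, 1130, 1126, 1111, 1125, 1125, 1124, 1119, 1118, 1120, 1115, 1119, 1112, 1172]
[1164, 1166, 1110, 1112, 1156, 1152, 1152, 1149, 1146, 1148, 1141, 1143, 1139, 1141, 1139, 1134, 1134, 1137, 1132, 1131, 1130, 1131, 1124, 1115, 1126, 1122, 1120, 1119, 1118, 1119, 1118, 1115, 1114, 1174]
```

View pics/z.png

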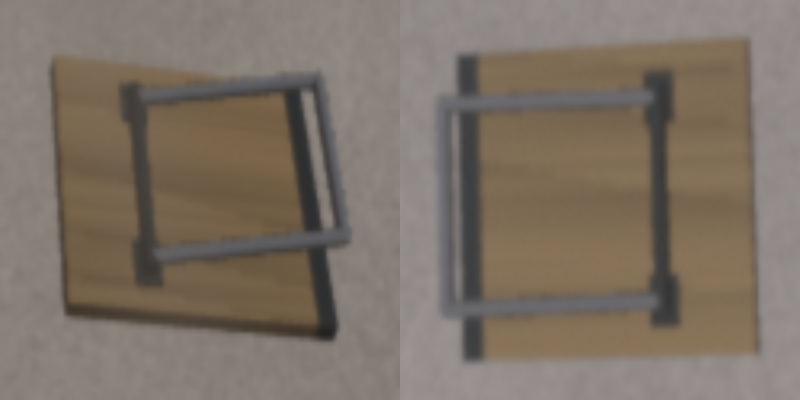

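The close-up shows the leg as a U with a dark hinge rod between two blocks, about 60 mm from the top edge. In the top picture the foot crossbar is at column 260, rows 255–308, and the hinge rod is at column 320. I'll open the leg by pinching the crossbar.

```bash
cat >> h.py <<'E'
from scipy.spatial.transform import Rotation as Ro
def R():
    q=ctrl.sense()['ee_rot']; return Ro.from_quat([q[1],q[2],q[3],q[0]]).as_matrix()
def st():
    s=ctrl.sense(); print('t',round(s['time_s'],2),'p',s['eef_pos'].round(1),'F',s['force'].round(1),'T',s['wrist_torque'].round(2),'g',round(s['grip_width'],3),'j',s['joints'].round(2))
    r=R(); print('toolx',r[:,0].round(3),'tooly',r[:,1].round(3),'toolz',r[:,2].round(3))
E
python3 - <<'E'
from h import *
st()
E
```

```text
t 0.6 p [ 147.5 -503.9  231.3] F [ 0.  -0.5 -0.8] T [ 0.   -0.03 -0.04] g 0.997 j [-1.51  0.31  1.5  -0.    1.33 -0.22]
toolx [ 0.281 -0.96  -0.   ] tooly [-0. -0. -1.] toolz [ 0.96   0.281 -0.   ]
```

{"api": "drive_tool", "payload": {
  "gripper": [0,0,0,0,0,0,0,0,0,0,0,0,0,0,0,0,0,0,0,0],
  "offset": [
    [0,0,0],
    [0,0,0],
    [0,0,0],
    [-0.034,0,0.0195],
    [-0.034,0,0.0195],
    [-0.034,0,0.0195],
    [-0.034,0,0.0195],
    [-0.034,0,0.0195],
    [-0.034,0,0.0195],
    [-0.034,0,0.0195],
    [-0.034,0,0.0195],
    [-0.034,0,0.0195],
    [-0.034,0,0.0195],
    [-0.034,0,0.0195],
    [-0.034,0,0.0195],
    [-0.034,0,0.0195],
    [-0.034,0,0.0195],
    [-0.034,0,0.0195],
    [-0.034,0,0.0195],
    [-0.034,0,0.0195]
  ],
  "turn": [5,5,5,0,0,0,0,0,0,0,0,0,0,0,0,0,0,0,0,0],
  "force": 20
}}

```text
time_s: 2.27
eef_pos: [466.2, 83.8, 231.4]
ee_rot: [0.506, -0.506, 0.494, -0.494]
force: [0.1, -1.7, 1.3]
grip_width: 1.001
```

```bash
python3 - <<'E'
from h import *
st()
E
```

```text
t 2.27 p [466.2  83.8 231.4] F [ 0.1 -1.7  1.3] T [-0.01 -0.   -0.02] g 1.001 j [-0.07  0.2   1.64 -0.    1.3   1.48]
toolx [ 0.023 -1.     0.   ] tooly [ 0.001 -0.    -1.   ] toolz [1.    0.023 0.001]
```

{"api": "drive_tool", "payload": {
  "gripper": [0,0,0,0,0,0,0,0,0,0.3,0.5],
  "offset": [
    [-0.022,0.01,0.009],
    [-0.022,0.025,0.009],
    [0,0.03,0],
    [0,0.03,0],
    [0,0.03,0],
    [0,0.03,0],
    [0,0.03,0],
    [0,0,0],
    [0,0,0],
    [0,0,0],
    [0,0,0]
  ],
  "turn": [0,0,0,0,0,0,0,0,0,0,0]
}}

```text
time_s: 3.18
eef_pos: [483.8, 126.1, 48.3]
ee_rot: [0.507, -0.505, 0.493, -0.495]
force: [0.2, 0.1, 0.2]
grip_width: 0.749
```

```bash
python3 - <<'E'
from h import *
st()
for c in('scene','top'):
    im,d=snap(c,c+'1.png'); np.save(c+'1.npy',d)
    for n in('leg_hinge','leg_foot'):
        r=ctrl.pinpoint(c,n)
        print(c,n,[(round(x['score'],2),toworld(c,x['centre']).round(1)) for x in r[:2]])
a=cv2.imread('pics/scene1.png')[120:290,240:440]; b=cv2.imread('pics/top1.png')[210:350,210:380]
cv2.imwrite('pics/z1.png',np.hstack([cv2.resize(a,(400,400)),cv2.resize(b,(400,400))]))
E
```

```text
t 3.18 p [483.8 126.1  48.3] F [0.2 0.1 0.2] T [-0.   -0.01 -0.04] g 0.749 j [0.02 0.49 1.78 0.   0.87 1.57]
toolx [ 0.023 -1.    -0.   ] tooly [ 0.004  0.    -1.   ] toolz [1.    0.023 0.004]
scene leg_hinge [(0.94, array([496.9, -13.1,  51.2]))]
scene leg_foot [(0.95, array([491.8, 128.6,  49.3]))]
top leg_hinge [(0.77, array([493.7, -14.5,  49.9]))]
top leg_foot []
```

View pics/z1.png

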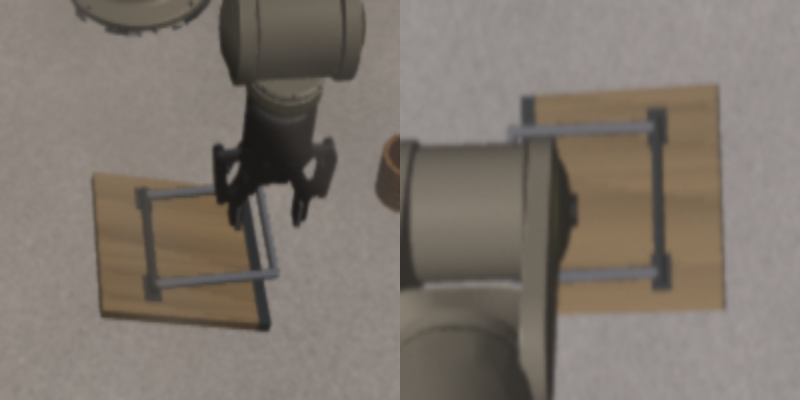

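{"api": "drive_tool", "payload": {
  "gripper": [0.5,0.5,0.6,0.75,0.9,1,1,1,1],
  "offset": [
    [-0.001,0.014,0.002],
    [0,0,0],
    [0,0,0],
    [0,0,0],
    [0,0,0],
    [0,0,0],
    [0,0,0],
    [0,0,0],
    [0,0,0]
  ],
  "turn": [0,0,0,0,0,0,0,0,0],
  "force": 20
}}

```text
time_s: 4.23
eef_pos: [484.8, 127.1, 32.5]
ee_rot: [0.506, -0.506, 0.494, -0.494]
force: [0.4, 0.9, 1.8]
grip_width: 0.111
```

```bash
python3 - <<'E'
from h import *
st()
E
```

```text
t 4.23 p [484.8 127.1  32.5] F [0.4 0.9 1.8] T [ 0.11 -0.09  0.03] g 0.111 j [0.02 0.52 1.78 0.   0.84 1.57]
toolx [ 0.023 -1.    -0.   ] tooly [ 0.001  0.    -1.   ] toolz [1.    0.023 0.001]
```

{"api": "drive_tool", "payload": {
  "gripper": [1,1,1,1,1,1,1,1,1,1,1],
  "offset": [
    [0.0001,-0.0056,0],
    [0.0003,-0.0056,0],
    [0.0006,-0.0056,0],
    [0.0008,-0.0056,0],
    [0.001,-0.0055,0],
    [0.0012,-0.0055,0],
    [0.0015,-0.0054,0],
    [0.0017,-0.0053,0],
    [0.0019,-0.0053,0],
    [0.0021,-0.0052,0],
    [0,0,0]
  ],
  "turn": [0,0,0,0,0,0,0,0,0,0,0]
}}

```text
time_s: 5.15
eef_pos: [485.1, 115.6, 88.0]
ee_rot: [0.506, -0.505, 0.494, -0.495]
force: [-0.7, -0.1, -0.0]
grip_width: 0.109
```

```bash
python3 - <<'E'
from h import *
st()
im,d=snap('scene','scene2.png'); np.save('scene2.npy',d)
for n in('leg_hinge','leg_foot','board_bottom','board_top'):
        c='scene';r=ctrl.pinpoint(c,n)
        print(c,n,[(round(x['score'],2),toworld(c,x['centre']).round(1)) for x in r[:2]])
a=im[120:290,240:440,::-1]
cv2.imwrite('pics/z2.png',cv2.resize(a,(600,510)))
E
```

```text
t 5.15 p [485.1 115.6  88. ] F [-0.7 -0.1 -0. ] T [0.14 0.21 0.07] g 0.109 j [-0.    0.42  1.75  0.    0.96  1.55]
toolx [ 0.023 -1.    -0.   ] tooly [ 0.001  0.    -1.   ] toolz [1.    0.023 0.001]
scene leg_hinge [(0.7, array([497.4, -13.4,  54.3]))]
scene leg_foot [(0.67, array([490.7, 116.9, 103.5]))]
scene board_bottom [(0.91, array([492.8, 123.2,   4.1])), (0.66, array([ 572.5, -515.6,   -1.1]))]
scene board_top [(0.64, array([498.7, -70.7,  52. ]))]
```

View pics/z2.png

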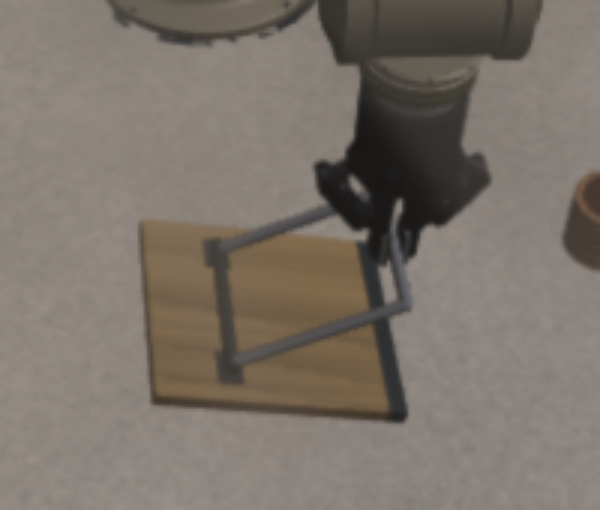

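{"api": "drive_tool", "payload": {
  "gripper": [1,1,1,1,1],
  "offset": [
    [0.0011,-0.0026,0],
    [0.0012,-0.0025,0],
    [0.0012,-0.0025,0],
    [0.0013,-0.0025,0],
    [0,0,0]
  ],
  "turn": [0,0,0,0,0]
}}

```text
time_s: 5.82
eef_pos: [484.9, 110.7, 97.2]
ee_rot: [-0.506, 0.506, -0.494, 0.494]
force: [0.7, 1.4, -3.0]
grip_width: 0.109
```

{"api": "drive_tool", "payload": {
  "gripper": [1,1,1],
  "offset": [
    [0.0013,-0.0025,0],
    [0.0013,-0.0025,0],
    [0,0,0]
  ],
  "turn": [0,0,0]
}}

```text
time_s: 6.07
eef_pos: [485.0, 108.1, 102.2]
ee_rot: [-0.506, 0.506, -0.494, 0.494]
force: [0.3, -0.7, -5.6]
grip_width: 0.104
```

{"api": "drive_tool", "payload": {
  "gripper": [1,1,1],
  "offset": [
    [0.0013,-0.0025,0],
    [0.0013,-0.0025,0],
    [0,0,0]
  ],
  "turn": [0,0,0]
}}

```text
time_s: 6.32
eef_pos: [485.2, 105.6, 107.4]
ee_rot: [0.506, -0.506, 0.494, -0.494]
force: [-0.0, -0.7, -4.3]
grip_width: 0.102
```

```bash
python3 - <<'E'
from h import *
st()
im,d=snap('scene','scene3.png'); np.save('scene3.npy',d)
for n in('leg_hinge','leg_foot','board_bottom','board_top'):
        c='scene';r=ctrl.pinpoint(c,n)
        print(c,n,[(round(x['score'],2),toworld(c,x['centre']).round(1)) for x in r[:2]])
a=im[120:290,240:440,::-1]
cv2.imwrite('pics/z3.png',cv2.resize(a,(600,510)))
E
```

```text
t 6.32 p [485.2 105.6 107.4] F [-0.  -0.7 -4.3] T [ 0.09  0.01 -0.12] g 0.102 j [-0.02  0.39  1.74 -0.    1.01  1.53]
toolx [ 0.023 -1.     0.   ] tooly [ 0. -0. -1.] toolz [1.    0.023 0.   ]
scene leg_hinge [(0.98, array([497. , -10.2,  50.1]))]
scene leg_foot [(0.75, array([488.3, 107.4, 123.4]))]
scene board_bottom [(0.62, array([493.7, 125.4,  19.9]))]
scene board_top [(0.63, array([494.2, -70.6,  47.4]))]
```

View pics/z3.png

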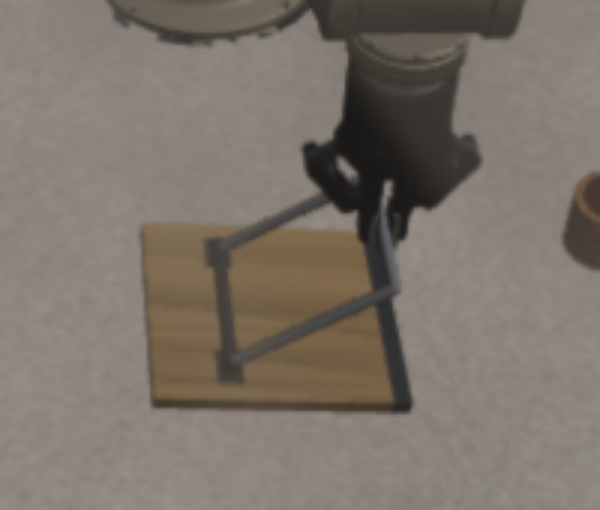

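{"api": "drive_tool", "payload": {
  "gripper": [1,1,1,1],
  "offset": [
    [-0.0013,0.0025,0],
    [-0.0013,0.0025,0],
    [-0.0013,0.0025,0],
    [0,0,0]
  ],
  "turn": [0,0,0,0]
}}

```text
time_s: 6.9
eef_pos: [485.0, 110.3, 99.3]
ee_rot: [0.506, -0.506, 0.494, -0.494]
force: [-0.1, 4.4, 1.1]
grip_width: 0.106
```

```bash
python3 - <<'E'
from h import *
st()
im,d=snap('scene','scene4.png')
for n in('leg_hinge','leg_foot','board_bottom','board_top'):
        c='scene';r=ctrl.pinpoint(c,n)
        print(c,n,[(round(x['score'],2),toworld(c,x['centre']).round(1)) for x in r[:2]])
st()
E
```

```text
t 6.9 p [485.  110.3  99.3] F [-0.1  4.4  1.1] T [ 0.62 -0.01 -0.01] g 0.106 j [-0.01  0.4   1.75  0.    0.99  1.53]
toolx [ 0.023 -1.    -0.   ] tooly [ 0.  0. -1.] toolz [1.    0.023 0.   ]
scene leg_hinge [(0.86, array([500. , -11.7,  52.4]))]
scene leg_foot [(0.57, array([489.7, 112.2, 114.8]))]
scene board_bottom [(0.7, array([493.3, 122.8,   9. ]))]
scene board_top [(0.8, array([494.4, -70.7,  48.9]))]
t 7.15 p [485.1 109.9  99.7] F [0.4 4.9 1.8] T [ 0.74  0.01 -0.02] g 0.105 j [-0.01  0.4   1.75  0.    0.99  1.53]
toolx [ 0.023 -1.    -0.   ] tooly [ 0.  0. -1.] toolz [1.    0.023 0.   ]
```

{"api": "drive_tool", "payload": {
  "gripper": [0.8,0.6,0.4,0.2,0,0,0,0,0,0,0],
  "offset": [
    [0,0,0],
    [0,0,0],
    [0,0,0],
    [0,0,0],
    [0,0,0],
    [0,-0.02,0],
    [0,-0.03,0],
    [0,-0.03,0],
    [0.035,-0.01,0],
    [0.035,0,0],
    [0.035,0,0]
  ],
  "turn": [0,0,0,0,0,0,0,0,0,0,0]
}}

```text
time_s: 8.07
eef_pos: [487.5, 3.6, 190.5]
ee_rot: [0.506, -0.506, 0.493, -0.495]
force: [-0.1, 0.1, -0.4]
grip_width: 1.001
```

```bash
python3 - <<'E'
from h import *
st()
for c in('scene','top'):
    im,d=snap(c,c+'5.png'); np.save(c+'5.npy',d)
    for n in('leg_hinge','leg_foot','board_bottom','board_top'):
        r=ctrl.pinpoint(c,n)
        print(c,n,[(round(x['score'],2),toworld(c,x['centre']).round(1)) for x in r[:2]])
a=cv2.imread('pics/scene5.png')[120:290,240:440]; b=cv2.imread('pics/top5.png')[210:350,210:380]
cv2.imwrite('pics/z5.png',np.hstack([cv2.resize(a,(400,400)),cv2.resize(b,(400,400))]))
E
```

```text
t 8.07 p [487.5   3.6 190.5] F [-0.1  0.1 -0.4] T [ 0.02 -0.07 -0.02] g 1.001 j [-0.23  0.27  1.67 -0.    1.2   1.31]
toolx [ 0.024 -1.     0.001] tooly [ 0.002 -0.001 -1.   ] toolz [1.    0.024 0.002]
scene leg_hinge [(0.85, array([496.7, -10.9,  50.8]))]
scene leg_foot [(0.86, array([490.9, 117.2, 111.3]))]
scene board_bottom [(0.56, array([492.7, 124. ,   7.1])), (0.44, array([7.617e+02, 1.376e+02, 4.000e-01]))]
scene board_top [(0.97, array([496.7, -66. ,  50.4]))]
top leg_hinge []
top leg_foot [(0.81, array([492.4, 113.8, 111.4])), (0.3, array([397.4, 322.1,   2.5]))]
top board_bottom [(0.85, array([485.7, 119.2,   5.4]))]
top board_top []
```

View pics/z5.png

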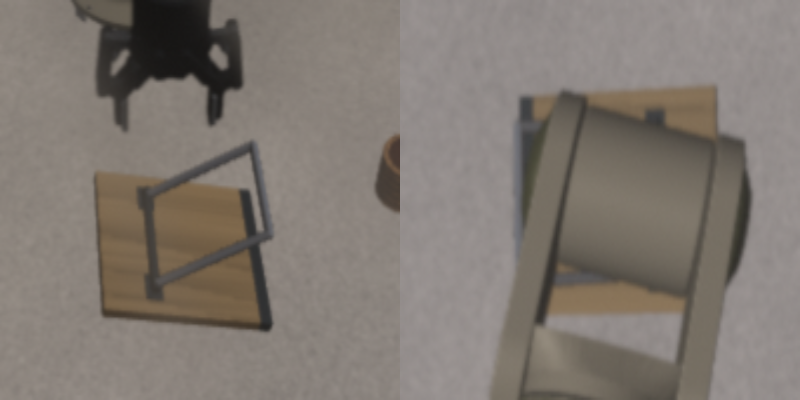

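{"api": "drive_tool", "payload": {
  "gripper": [0,0,0,0,0,0,0],
  "offset": [
    [0.0223,0,0.004],
    [0.0223,0.01,0.0037],
    [0,0.03,0],
    [0,0.03,0],
    [0,0.03,0],
    [0,0.03,0],
    [0,0,0]
  ],
  "turn": [0,0,0,0,0,0,0]
}}

```text
time_s: 9.15
eef_pos: [493.3, -38.4, 55.0]
ee_rot: [-0.504, 0.507, -0.497, 0.491]
force: [-1.1, 0.2, -1.0]
grip_width: 0.998
```

```bash
python3 - <<'E'
from h import *
st()
for c in('scene',):
    im,d=snap(c,c+'6.png'); np.save(c+'6.npy',d)
    for n in('leg_hinge','leg_foot','board_bottom','board_top'):
        r=ctrl.pinpoint(c,n)
        print(c,n,[(round(x['score'],2),toworld(c,x['centre']).round(1)) for x in r[:2]])
a=cv2.imread('pics/scene6.png')[150:280,260:410]
cv2.imwrite('pics/z6.png',cv2.resize(a,(690,598)))
E
```

```text
t 9.15 p [493.3 -38.4  55. ] F [-1.1  0.2 -1. ] T [0.04 0.01 0.01] g 0.998 j [-0.31  0.47  1.78 -0.    0.89  1.23]
toolx [ 0.024 -1.    -0.003] tooly [-0.009  0.003 -1.   ] toolz [ 1.     0.024 -0.009]
scene leg_hinge [(0.76, array([497.6,  -9.8,  51.8]))]
scene leg_foot [(0.65, array([487.8, 112.8, 109.7]))]
scene board_bottom []
scene board_top [(0.67, array([498. , -70.4,  49. ])), (0.44, array([ 363.7, -366.1,   -0.6]))]
```

View pics/z6.png

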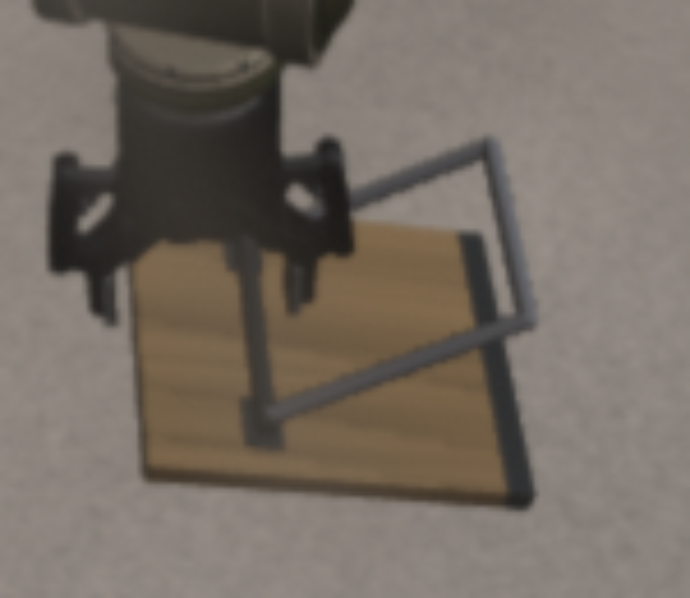

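{"api": "drive_tool", "payload": {
  "gripper": [0.05,0.05,0.05,0.05,0.05],
  "offset": [
    [0,0.009,0],
    [0,0.009,0],
    [0,0,0],
    [0,0,0],
    [0,0,0]
  ],
  "turn": [0,0,0,0,0]
}}

```text
time_s: 9.82
eef_pos: [496.2, -39.7, 41.5]
ee_rot: [-0.506, 0.506, -0.494, 0.494]
force: [-0.6, 0.2, 0.4]
grip_width: 0.952
```

{"api": "drive_tool", "payload": {
  "gripper": [0.05,0.05,0.05],
  "offset": [
    [0,0.0025,0],
    [0,0,0],
    [0,0,0]
  ],
  "turn": [0,0,0]
}}

```text
time_s: 10.07
eef_pos: [496.1, -39.6, 39.0]
ee_rot: [-0.506, 0.506, -0.494, 0.494]
force: [-0.2, 0.4, -0.2]
grip_width: 0.951
```

```bash
python3 - <<'E'
from h import *
st()
for c in('scene',):
    im,d=snap(c,c+'7.png'); np.save(c+'7.npy',d)
a=cv2.imread('pics/scene7.png')[150:280,260:410]
cv2.imwrite('pics/z7.png',cv2.resize(a,(690,598)))
E
```

```text
t 10.07 p [496.1 -39.6  39. ] F [-0.2  0.4 -0.2] T [-0.01  0.02  0.  ] g 0.951 j [-0.32  0.5   1.79 -0.    0.85  1.23]
toolx [ 0.023 -1.    -0.   ] tooly [-0.  0. -1.] toolz [ 1.     0.023 -0.   ]
```

View pics/z7.png

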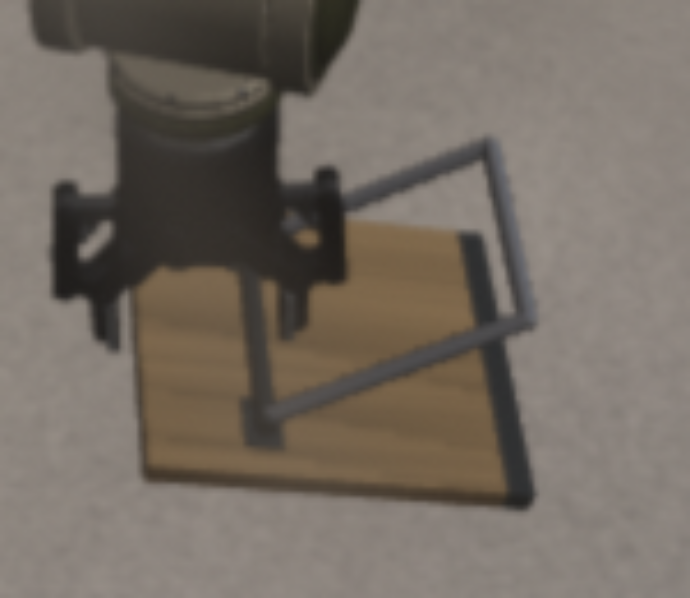

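{"api": "drive_tool", "payload": {
  "gripper": [0.05,0.05,0.05],
  "offset": [
    [0.001,0.0025,0],
    [0,0.0015,0],
    [0,0,0]
  ],
  "turn": [0,0,0]
}}

```text
time_s: 10.37
eef_pos: [495.9, -40.6, 34.6]
ee_rot: [-0.506, 0.506, -0.494, 0.494]
force: [0.4, 0.1, -0.5]
grip_width: 0.947
```

{"api": "drive_tool", "payload": {
  "gripper": [0.05,0.05,0.05],
  "offset": [
    [0,0.002,0],
    [0,0,0],
    [0,0,0]
  ],
  "turn": [0,0,0]
}}

```text
time_s: 10.62
eef_pos: [496.1, -40.6, 32.9]
ee_rot: [-0.506, 0.506, -0.494, 0.494]
force: [0.6, 0.9, -0.5]
grip_width: 0.953
```

{"api": "drive_tool", "payload": {
  "gripper": [0.05,0.05,0.05],
  "offset": [
    [0,0.0015,0],
    [0,0,0],
    [0,0,0]
  ],
  "turn": [0,0,0]
}}

```text
time_s: 10.87
eef_pos: [496.1, -40.6, 31.5]
ee_rot: [-0.506, 0.506, -0.494, 0.494]
force: [-0.2, 1.0, -0.1]
grip_width: 0.949
```

{"api": "drive_tool", "payload": {
  "gripper": [0.1,0.13,0.13],
  "offset": [
    [0,-0.001,0],
    [0,0,0],
    [0,0,0]
  ],
  "turn": [0,0,0]
}}

```text
time_s: 11.12
eef_pos: [496.2, -40.6, 32.6]
ee_rot: [0.506, -0.506, 0.494, -0.494]
force: [0.4, 0.2, -0.5]
grip_width: 0.873
```

{"api": "drive_tool", "payload": {
  "gripper": [0.16,0.19,0.19],
  "offset": [
    [0,0,0],
    [0,0,0],
    [0,0,0]
  ],
  "turn": [0,0,0]
}}

```text
time_s: 11.37
eef_pos: [496.3, -39.6, 33.3]
ee_rot: [0.506, -0.505, 0.495, -0.494]
force: [-2.1, 8.0, 11.1]
grip_width: 0.815
```

{"api": "drive_tool", "payload": {
  "gripper": [0.22,0.22,0.22],
  "offset": [
    [0,0,0],
    [0,0,0],
    [0,0,0]
  ],
  "turn": [0,0,0]
}}

```text
time_s: 11.62
eef_pos: [496.4, -39.9, 33.8]
ee_rot: [0.506, -0.505, 0.495, -0.494]
force: [-4.6, 6.2, 15.9]
grip_width: 0.791
```

```bash
python3 - <<'E'
from h import *
st()
for c in('scene',):
    im,d=snap(c,c+'8.png'); np.save(c+'8.npy',d)
a=cv2.imread('pics/scene8.png')[150:280,260:410]
cv2.imwrite('pics/z8.png',cv2.resize(a,(690,598)))
E
```

```text
t 11.62 p [496.4 -39.9  33.8] F [-4.6  6.2 15.9] T [ 1.77  0.69 -0.09] g 0.791 j [-0.32  0.51  1.79  0.    0.84  1.23]
toolx [ 0.022 -1.    -0.001] tooly [ 0.001  0.001 -1.   ] toolz [1.    0.022 0.001]
```

View pics/z8.png

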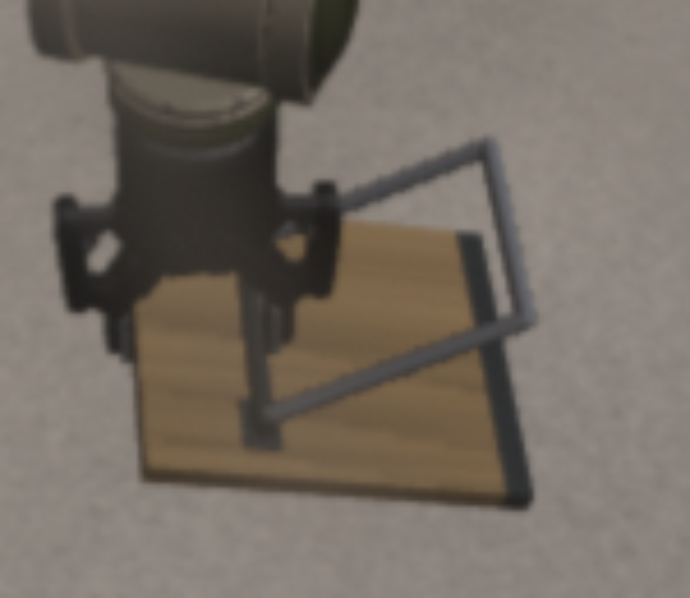

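{"api": "drive_tool", "payload": {
  "gripper": [0.22,0.22,0.22],
  "offset": [
    [0,-0.002,0],
    [0,0,0],
    [0,0,0]
  ],
  "turn": [0,0,0]
}}

```text
time_s: 11.92
eef_pos: [496.5, -40.7, 34.9]
ee_rot: [0.506, -0.505, 0.494, -0.495]
force: [-1.1, -0.1, 7.1]
grip_width: 0.783
```

{"api": "drive_tool", "payload": {
  "gripper": [0.24,0.24,0.24],
  "offset": [
    [0,0,0],
    [0,0,0],
    [0,0,0]
  ],
  "turn": [0,0,0]
}}

```text
time_s: 12.17
eef_pos: [496.6, -41.0, 35.3]
ee_rot: [0.506, -0.505, 0.494, -0.495]
force: [-2.8, -1.5, 12.5]
grip_width: 0.763
```

{"api": "drive_tool", "payload": {
  "gripper": [0.26,0.26,0.26],
  "offset": [
    [0,0,0],
    [0,0,0],
    [0,0,0]
  ],
  "turn": [0,0,0]
}}

```text
time_s: 12.42
eef_pos: [496.6, -41.0, 35.3]
ee_rot: [0.506, -0.505, 0.494, -0.495]
force: [-3.0, -1.4, 11.2]
grip_width: 0.766
```

{"api": "drive_tool", "payload": {
  "gripper": [0.26,0.26,0.26],
  "offset": [
    [0,-0.003,0],
    [0,0,0],
    [0,0,0]
  ],
  "turn": [0,0,0]
}}

```text
time_s: 12.67
eef_pos: [496.5, -41.3, 37.6]
ee_rot: [0.506, -0.506, 0.494, -0.495]
force: [0.4, -5.4, 3.5]
grip_width: 0.739
```

{"api": "drive_tool", "payload": {
  "gripper": [0.26,0.26,0.26],
  "offset": [
    [0,-0.004,0],
    [0,0,0],
    [0,0,0]
  ],
  "turn": [0,0,0]
}}

```text
time_s: 12.92
eef_pos: [496.0, -40.7, 41.2]
ee_rot: [-0.506, 0.506, -0.494, 0.494]
force: [0.2, -2.9, -0.3]
grip_width: 0.742
```

```bash
python3 - <<'E'
from h import *
st()
for c in('scene',):
    im,d=snap(c,c+'9.png'); np.save(c+'9.npy',d)
    for n in('leg_hinge','leg_foot','board_bottom','board_top'):
        r=ctrl.pinpoint(c,n)
        print(c,n,[(round(x['score'],2),toworld(c,x['centre']).round(1)) for x in r[:2]])
E
```

```text
t 12.92 p [496.  -40.7  41.2] F [ 0.2 -2.9 -0.3] T [-0.46 -0.04 -0.01] g 0.742 j [-0.32  0.5   1.79 -0.    0.85  1.23]
toolx [ 0.023 -1.     0.   ] tooly [-0. -0. -1.] toolz [ 1.     0.023 -0.   ]
scene leg_hinge [(0.92, array([497.3,  -8.7,  51.3]))]
scene leg_foot [(0.93, array([490.6, 120.6, 112.1])), (0.72, array([497.2, -69.4,  54.3]))]
scene board_bottom [(0.84, array([491. , 126.9,   6.9]))]
scene board_top [(0.65, array([497.8, -70.4,  54.7]))]
```

{"api": "drive_tool", "payload": {
  "gripper": [0.26,0.3,0.34,0.34],
  "offset": [
    [0,0.004,0],
    [0,0,0],
    [0,0,0],
    [0,0,0]
  ],
  "turn": [0,0,0,0]
}}

```text
time_s: 13.5
eef_pos: [496.8, -41.3, 38.1]
ee_rot: [0.506, -0.506, 0.494, -0.495]
force: [-1.1, -7.5, 6.6]
grip_width: 0.703
```

{"api": "drive_tool", "payload": {
  "gripper": [0.34,0.34,0.34],
  "offset": [
    [0,-0.003,0],
    [0,0,0],
    [0,0,0]
  ],
  "turn": [0,0,0]
}}

```text
time_s: 13.75
eef_pos: [496.6, -41.1, 41.0]
ee_rot: [0.506, -0.505, 0.494, -0.495]
force: [-0.6, -6.4, 5.1]
grip_width: 0.664
```

{"api": "drive_tool", "payload": {
  "gripper": [0.34,0.34,0.34],
  "offset": [
    [0,-0.003,0],
    [0,0,0],
    [0,0,0]
  ],
  "turn": [0,0,0]
}}

```text
time_s: 14.0
eef_pos: [496.2, -40.7, 43.4]
ee_rot: [0.506, -0.506, 0.494, -0.494]
force: [0.3, -3.6, 0.4]
grip_width: 0.66
```

```bash
python3 - <<'E'
from h import *
st()
for c in('scene',):
    im,d=snap(c,c+'10.png'); np.save(c+'10.npy',d)
    for n in('leg_hinge','leg_foot','board_bottom','board_top'):
        r=ctrl.pinpoint(c,n)
        print(c,n,[(round(x['score'],2),toworld(c,x['centre']).round(1)) for x in r[:2]])
a=cv2.imread('pics/scene10.png')[170:270,270:395]
cv2.imwrite('pics/z10.png',cv2.resize(a,(750,600),interpolation=cv2.INTER_CUBIC))
E
```

```text
t 14.0 p [496.2 -40.7  43.4] F [ 0.3 -3.6  0.4] T [-0.45 -0.08 -0.09] g 0.66 j [-0.32  0.49  1.79  0.    0.86  1.23]
toolx [ 0.023 -1.     0.   ] tooly [ 0. -0. -1.] toolz [1.    0.023 0.   ]
scene leg_hinge [(0.84, array([499. , -10.4,  56.3]))]
scene leg_foot []
scene board_bottom [(0.72, array([490.2, 125.9,   7.3]))]
scene board_top [(0.77, array([496.6, -64.3,  53.9])), (0.25, array([ 366.2, -361.4,   -3.5]))]
```

View pics/z10.png

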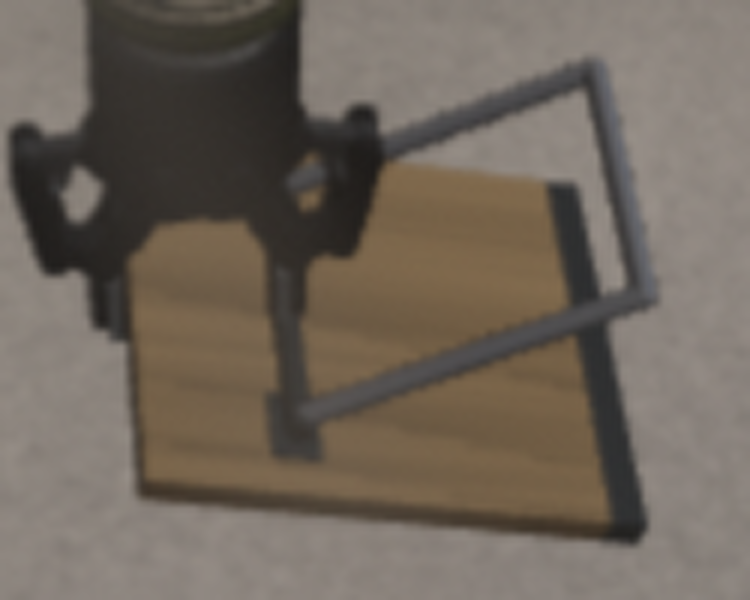

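{"api": "drive_tool", "payload": {
  "gripper": [0.12,0.12,0.12,0.12,0.15],
  "offset": [
    [0,-0.003,0],
    [0,0,0],
    [0,0,0],
    [0.001,0.006,0],
    [0,0.005,0]
  ],
  "turn": [0,0,0,0,0]
}}

```text
time_s: 14.67
eef_pos: [496.1, -41.6, 35.0]
ee_rot: [0.506, -0.506, 0.494, -0.494]
force: [-0.3, 0.3, -0.3]
grip_width: 0.851
```

{"api": "drive_tool", "payload": {
  "gripper": [0.2,0.24,0.24],
  "offset": [
    [0,0,0],
    [0,0,0],
    [0,0,0]
  ],
  "turn": [0,0,0]
}}

```text
time_s: 14.92
eef_pos: [496.2, -40.4, 35.8]
ee_rot: [0.506, -0.505, 0.495, -0.494]
force: [-0.2, 6.3, 9.7]
grip_width: 0.761
```

{"api": "drive_tool", "payload": {
  "gripper": [0.3,0.35,0.4,0.4],
  "offset": [
    [0,-0.001,0],
    [0,0,0],
    [0,0,0],
    [0,0,0]
  ],
  "turn": [0,0,0,0],
  "force": 40
}}

```text
time_s: 15.25
eef_pos: [497.1, -42.3, 38.5]
ee_rot: [0.506, -0.505, 0.494, -0.495]
force: [-5.5, -3.8, 25.9]
grip_width: 0.674
```

```bash
python3 - <<'E'
from h import *
st()
for c in('scene',):
    im,d=snap(c,c+'11.png'); np.save(c+'11.npy',d)
a=cv2.imread('pics/scene11.png')[170:270,270:395]
cv2.imwrite('pics/z11.png',cv2.resize(a,(750,600),interpolation=cv2.INTER_CUBIC))
E
```

```text
t 15.25 p [497.1 -42.3  38.5] F [-5.5 -3.8 25.9] T [ 1.38  1.13 -0.26] g 0.674 j [-0.32  0.5   1.79  0.    0.85  1.23]
toolx [ 0.021 -1.     0.   ] tooly [ 0.002 -0.    -1.   ] toolz [1.    0.021 0.002]
```

View pics/z11.png

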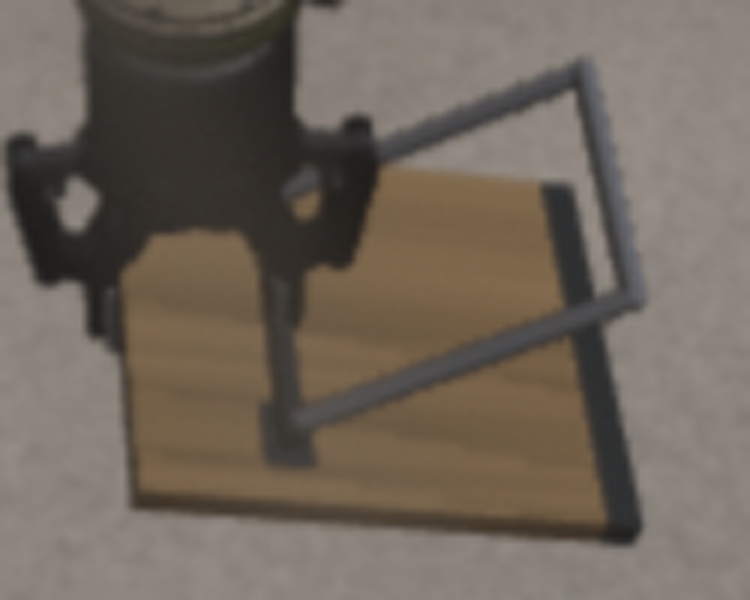

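{"api": "drive_tool", "payload": {
  "gripper": [0.12,0.12,0.12,0.12,0.12,0.12],
  "offset": [
    [0,-0.003,0],
    [0,0,0],
    [0,0,0],
    [0.001,0.004,0],
    [0,0.004,0],
    [0,0,0]
  ],
  "turn": [0,0,0,0,0,0],
  "force": 20
}}

```text
time_s: 15.8
eef_pos: [496.4, -42.8, 32.0]
ee_rot: [-0.506, 0.506, -0.494, 0.494]
force: [-4.6, 0.1, 17.6]
grip_width: 0.883
```

{"api": "drive_tool", "payload": {
  "gripper": [0.14,0.14,0.14],
  "offset": [
    [0,0.002,0],
    [0,0.002,0],
    [0,0,0]
  ],
  "turn": [0,0,0]
}}

```text
time_s: 16.05
eef_pos: [496.7, -42.2, 31.5]
ee_rot: [0.506, -0.506, 0.494, -0.494]
force: [-21.1, 4.7, 61.0]
grip_width: 0.863
```

```bash
python3 - <<'E'
from h import *
st()
for c in('scene',):
    im,d=snap(c,c+'12.png'); np.save(c+'12.npy',d)
    for n in('leg_hinge','leg_foot','board_bottom','board_top'):
        r=ctrl.pinpoint(c,n)
        print(c,n,[(round(x['score'],2),toworld(c,x['centre']).round(1)) for x in r[:2]])
a=cv2.imread('pics/scene12.png')[170:270,270:395]
cv2.imwrite('pics/z12.png',cv2.resize(a,(750,600),interpolation=cv2.INTER_CUBIC))
E
```

```text
t 16.05 p [496.7 -42.2  31.5] F [-21.1   4.7  61. ] T [3.09 3.35 0.87] g 0.863 j [-0.32  0.52  1.79  0.    0.83  1.22]
toolx [ 0.024 -1.    -0.001] tooly [ 0.001  0.001 -1.   ] toolz [1.    0.024 0.001]
scene leg_hinge [(0.55, array([499.2, -12.5,  49.3]))]
scene leg_foot []
scene board_bottom [(0.57, array([ 7.255e+02,  3.316e+02, -5.000e-01])), (0.32, array([547.5, 463.9,   0. ]))]
scene board_top [(0.76, array([494.2, -65.3,  48.8]))]
```

View pics/z12.png

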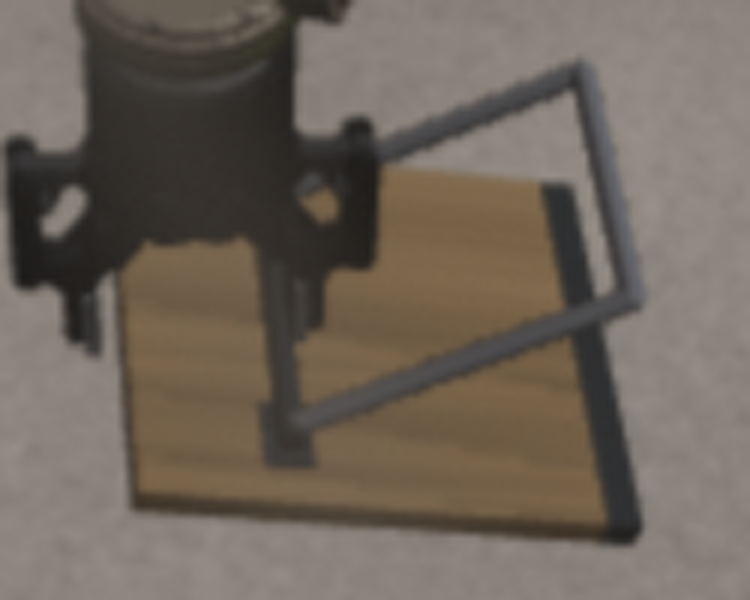

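{"api": "drive_tool", "payload": {
  "gripper": [0.1,0,0,0,0,0,0,0,0,0,0,0,0,0,0,0,0],
  "offset": [
    [0,-0.012,0],
    [0,-0.03,0],
    [0,-0.03,0],
    [0,-0.03,0],
    [0,0,0],
    [0,0,0],
    [0,0,0],
    [0,0,0],
    [0,0,0],
    [0,0,0],
    [0,0,0],
    [0,0,0],
    [0,0,0],
    [0,0,0],
    [-0.02,0,0.021],
    [-0.02,0,0.021],
    [-0.02,0,0.021]
  ],
  "turn": [0,0,-7,-7,-7,-7,-7,-7,-7,-7,-7,-7,-7,-6,0,0,0],
  "force": 20
}}

```text
time_s: 17.72
eef_pos: [441.6, 26.7, 128.5]
ee_rot: [0.706, -0.706, 0.036, -0.035]
force: [0.5, 0.9, -0.3]
grip_width: 1.005
```

```bash
python3 - <<'E'
from h import *
st()
for c in('scene','top'):
    im,d=snap(c,c+'13.png'); np.save(c+'13.npy',d)
    for n in('leg_hinge','leg_foot','board_bottom','board_top'):
        r=ctrl.pinpoint(c,n)
        print(c,n,[(round(x['score'],2),toworld(c,x['centre']).round(1)) for x in r[:2]])
a=cv2.imread('pics/scene13.png')[150:280,260:410]
cv2.imwrite('pics/z13.png',cv2.resize(a,(690,598),interpolation=cv2.INTER_CUBIC))
E
```

```text
t 17.72 p [441.6  26.7 128.5] F [ 0.5  0.9 -0.3] T [-0.02 -0.07  0.05] g 1.005 j [-0.21  0.25  1.87  0.    1.02 -0.11]
toolx [ 0.995 -0.1   -0.002] tooly [-0.001  0.    -1.   ] toolz [0.1   0.995 0.   ]
scene leg_hinge [(0.78, array([495.7, -10.9,  51.4]))]
scene leg_foot [(0.78, array([487.5, 115.7, 111. ]))]
scene board_bottom [(0.95, array([490.3, 125.5,   8.7])), (0.37, array([ 365.5, -363.7,   -3.6]))]
scene board_top [(0.95, array([496.3, -66.7,  49.6])), (0.5, array([551.1, 463.5,  -2.4]))]
top leg_hinge [(0.65, array([493.6,  -8.5,  50.4]))]
top leg_foot [(0.66, array([493.1, 113.9, 111.6]))]
top board_bottom [(0.76, array([484.6, 120.9,   3. ]))]
top board_top [(0.6, array([497.4, -69.8,  52.8]))]
```

View pics/z13.png

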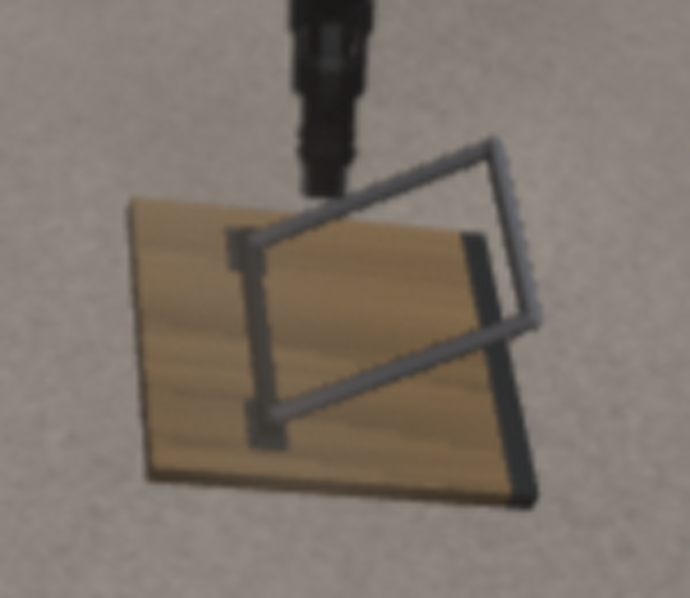

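{"api": "drive_tool", "payload": {
  "gripper": [0,0,0.3,0.5,0.5,0.5],
  "offset": [
    [0,0,0],
    [-0.006,0.01,-0.0065],
    [0,0.022,0],
    [0,0.022,0],
    [0,0.01,0],
    [0,0,0]
  ],
  "turn": [-7,0,0,0,0,0]
}}

```text
time_s: 18.72
eef_pos: [435.8, 19.3, 63.6]
ee_rot: [0.707, -0.707, -0.006, 0.009]
force: [-0.3, 0.6, -0.1]
grip_width: 0.503
```

```bash
python3 - <<'E'
from h import *
st()
for c in('scene',):
    im,d=snap(c,c+'14.png'); np.save(c+'14.npy',d)
a=cv2.imread('pics/scene14.png')[150:280,260:410]
cv2.imwrite('pics/z14.png',cv2.resize(a,(690,598),interpolation=cv2.INTER_CUBIC))
E
```

```text
t 18.72 p [435.8  19.3  63.6] F [-0.3  0.6 -0.1] T [0.07 0.05 0.03] g 0.503 j [-0.23  0.35  1.95 -0.    0.84 -0.25]
toolx [ 1.     0.022 -0.004] tooly [-0.004  0.001 -1.   ] toolz [-0.022  1.     0.001]
```

View pics/z14.png

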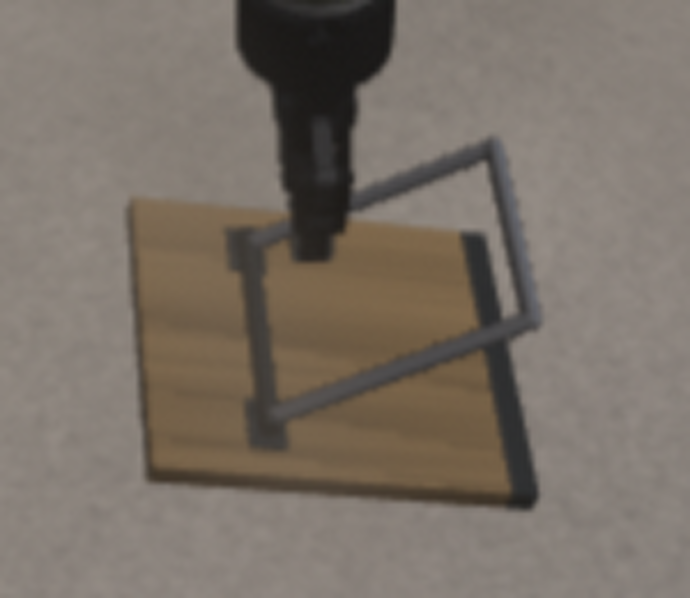

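{"api": "drive_tool", "payload": {
  "gripper": [0.6,0.7,0.8,0.9,1,1,1],
  "offset": [
    [0,0.007,0],
    [0,0,0],
    [0,0,0],
    [0,0,0],
    [0,0,0],
    [0,0,0],
    [0,0,0]
  ],
  "turn": [0,0,0,0,0,0,0],
  "force": 20
}}

```text
time_s: 19.35
eef_pos: [436.9, 19.3, 58.8]
ee_rot: [-0.707, 0.707, 0.008, -0.008]
force: [-2.6, -1.8, 2.4]
grip_width: 0.108
```

```bash
python3 - <<'E'
from h import *
st()
E
```

```text
t 19.35 p [436.9  19.3  58.8] F [-2.6 -1.8  2.4] T [-0.21  0.39  0.07] g 0.108 j [-0.22  0.36  1.95 -0.    0.83 -0.25]
toolx [1.    0.023 0.   ] tooly [ 0. -0. -1.] toolz [-0.023  1.    -0.   ]
```

{"api": "drive_tool", "payload": {
  "gripper": [1,1,1,1,1,1],
  "offset": [
    [0,-0.0025,0.0016],
    [0,-0.0025,0.0017],
    [0,-0.0024,0.0018],
    [0,-0.0024,0.0018],
    [0,0,0],
    [0,0,0]
  ],
  "turn": [0,0,0,0,0,0]
}}

```text
time_s: 19.85
eef_pos: [436.8, 26.4, 68.4]
ee_rot: [-0.707, 0.707, 0.008, -0.008]
force: [0.6, -0.7, -5.0]
grip_width: 0.106
```

```bash
cat > look.py <<'E'
from h import *
import sys
n=sys.argv[1]
st()
for c in ('scene',):
    im,d=snap(c,'s'+n+'.png'); np.save('s'+n+'.npy',d)
    for q in('leg_hinge','leg_foot','board_bottom','board_top'):
        r=ctrl.pinpoint(c,q)
        print(c,q,[(round(x['score'],2),toworld(c,x['centre']).round(1)) for x in r[:2]])
a=im[130:280,260:430,::-1]
cv2.imwrite('pics/c'+n+'.png',cv2.resize(a,(680,600),interpolation=cv2.INTER_CUBIC))
E
python3 look.py 15
```

```text
t 19.85 p [436.8  26.4  68.4] F [ 0.6 -0.7 -5. ] T [-0.19 -0.07 -0.14] g 0.106 j [-0.21  0.34  1.94  0.    0.85 -0.23]
toolx [1.    0.023 0.   ] tooly [ 0. -0. -1.] toolz [-0.023  1.    -0.   ]
scene leg_hinge [(0.94, array([501.6,  -6.6,  59.3])), (0.32, array([764. , -80.9,   2. ]))]
scene leg_foot [(0.86, array([494.2, 126. , 115.3]))]
scene board_bottom [(0.82, array([494.6, 131.1,   8.5]))]
scene board_top [(0.84, array([500.3, -59.9,  58.2]))]
```

View pics/c15.png

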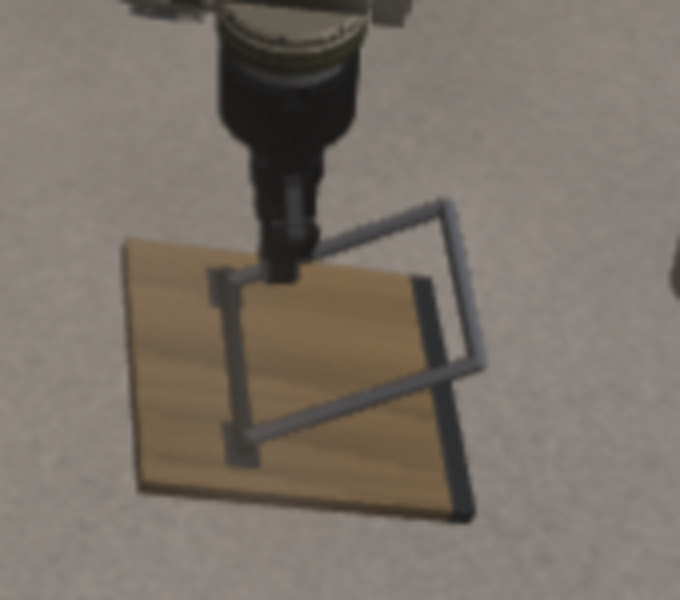

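{"api": "drive_tool", "payload": {
  "gripper": [1,1,1,1,1,0.8,0.6,0.5,0.5,0.5],
  "offset": [
    [0,0.0025,-0.0004],
    [0,0.0025,-0.0004],
    [0,0.0025,-0.0004],
    [0,0.0022,-0.0004],
    [0,0,0],
    [0,0,0],
    [0,0,0],
    [0,0,0],
    [0,-0.03,0.02],
    [0,-0.03,0.02]
  ],
  "turn": [0,0,0,0,0,0,0,0,0,0]
}}

```text
time_s: 20.93
eef_pos: [435.3, 64.8, 118.8]
ee_rot: [0.707, -0.707, -0.007, 0.008]
force: [-0.1, -0.0, 0.3]
grip_width: 0.5
```

```bash
python3 look.py 16; python3 - <<'E'
import cv2
a=cv2.imread('pics/s16.png')[185:260,280:380]
cv2.imwrite('pics/d16.png',cv2.resize(a,(800,600),interpolation=cv2.INTER_CUBIC))
E
```

```text
t 20.93 p [435.3  64.8 118.8] F [-0.1 -0.   0.3] T [-0.02 -0.05  0.04] g 0.5 j [-0.12  0.26  1.89  0.    0.99 -0.14]
toolx [ 1.     0.021 -0.003] tooly [-0.003  0.    -1.   ] toolz [-0.021  1.     0.   ]
scene leg_hinge [(0.68, array([501.6,  -4.3,  47.7]))]
scene leg_foot [(0.88, array([490.3, 123.5, 107.7])), (0.49, array([500.7,  26.5,  20.5]))]
scene board_bottom [(0.6, array([495.7, 129.9,   2.7]))]
scene board_top [(0.56, array([498.6, -61. ,  51.4]))]
```

View pics/d16.png

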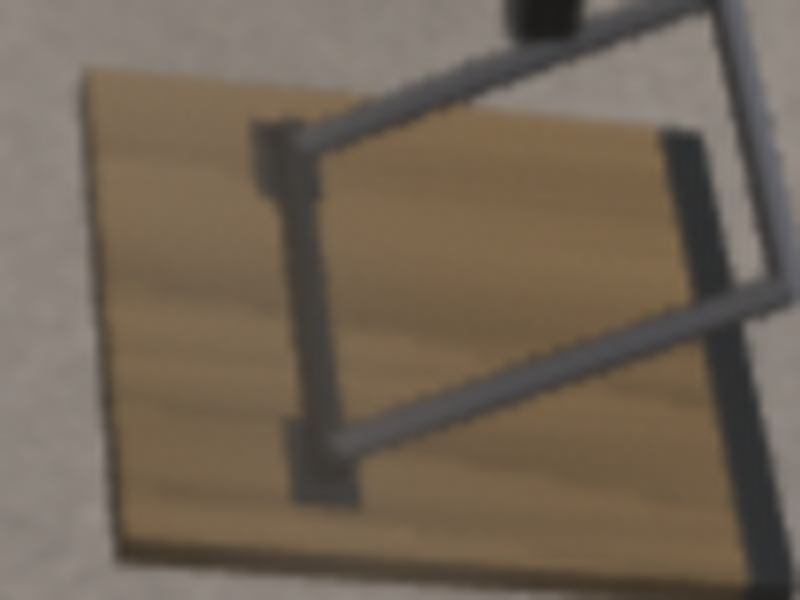

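```bash
python3 - <<'E'
from h import *
d=np.load('s16.npy')
def med(u,v):
    return np.median([px2w('scene',d,u+i,v+j) for i in(-.5,0,.5) for j in (-1,0,1)],axis=0).round(1)
for n,zx,zy in [('rodnear',300,195),('rodmid',312,300),('rodfar',325,430),('barnear1',345,132),('barnear2',400,110),('barnear3',450,85),('barnear4',620,25),('barfar1',400,425),('barfar2',600,350),('plateN',265,160),('plateF',320,485),('foot',755,180),('TLcorner',90,80),('BLcorner',125,545)]:
    print(n,med(280+zx/8,185+zy/8))
E
```

```text
rodnear [462.5  -3.3  53.2]
rodmid [502.2  -2.5  53.2]
rodfar [554.   -2.5  53.7]
barnear1 [443.3  11.3  59.8]
barnear2 [441.4  28.9  65.8]
barnear3 [439.1  42.9  73.3]
barnear4 [438.1  92.1  98. ]
barfar1 [556.4  18.4  60.6]
barfar2 [555.9  73.2  89. ]
plateN [442.2 -12.3  46.2]
plateF [565.8  -4.6  46.2]
foot [515.7 119.7 111.5]
TLcorner [413.9 -64.2  55.5]
BLcorner [587.2 -60.5  50.9]
```

{"api": "drive_tool", "payload": {
  "gripper": [0.5,0.5,0.5,0.5,0.6,0.7,0.8,0.9,1,1,1],
  "offset": [
    [0,0,-0.026],
    [0.001,0.01,-0.026],
    [0.001,0.03,0],
    [0,0.026,0],
    [0,0.004,0],
    [0,0,0],
    [0,0,0],
    [0,0,0],
    [0,0,0],
    [0,0,0],
    [0,0,0]
  ],
  "turn": [0,0,0,0,0,0,0,0,0,0,0],
  "force": 20
}}

```text
time_s: 22.1
eef_pos: [439.3, 12.6, 49.3]
ee_rot: [-0.707, 0.707, 0.009, -0.008]
force: [-2.3, -1.1, 4.1]
grip_width: 0.105
```

```bash
python3 look.py 17
```

```text
t 22.1 p [439.3  12.6  49.3] F [-2.3 -1.1  4.1] T [-0.31  0.28  0.12] g 0.105 j [-0.24  0.38  1.95 -0.    0.8  -0.26]
toolx [1.    0.023 0.001] tooly [ 0.001 -0.001 -1.   ] toolz [-0.023  1.    -0.001]
scene leg_hinge [(0.91, array([504. ,  -4.7,  49.7])), (0.7, array([496.3, 127.8, 111.8]))]
scene leg_foot [(0.82, array([492.8, 125.8, 109.1]))]
scene board_bottom [(0.58, array([496. , 133.6,   7.3]))]
scene board_top [(0.59, array([502.3, -61.8,  50.2]))]
```

View pics/c17.png

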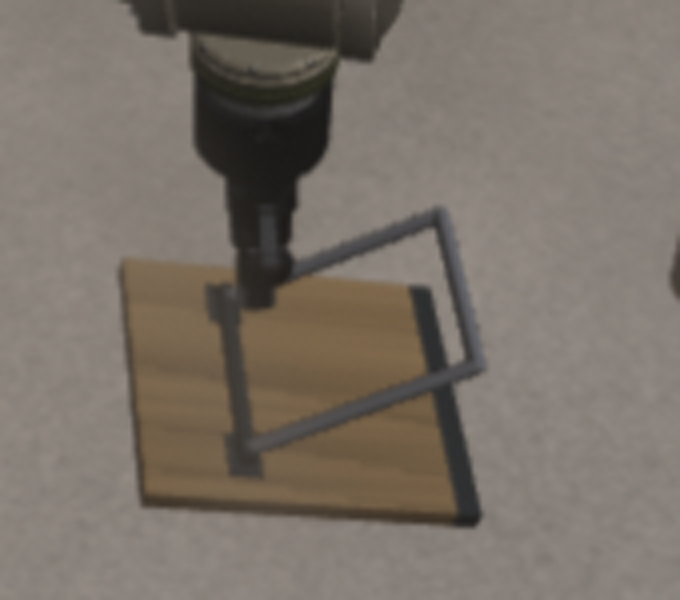

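{"api": "drive_tool", "payload": {
  "gripper": [1,1,1,1,1,1,1,1,1,1],
  "offset": [
    [0,-0.0028,0.0015],
    [0,-0.0028,0.0016],
    [0,-0.0028,0.0016],
    [0,-0.0027,0.0017],
    [0,-0.0027,0.0018],
    [0,-0.0026,0.0018],
    [0,-0.0026,0.0018],
    [0,-0.0026,0.0019],
    [0,0,0],
    [0,0,0]
  ],
  "turn": [0,0,0,0,0,0,0,0,0,0]
}}

```text
time_s: 23.18
eef_pos: [438.8, 26.5, 70.3]
ee_rot: [-0.707, 0.707, 0.008, -0.008]
force: [0.8, 0.3, -4.8]
grip_width: 0.106
```

```bash
python3 look.py 18
```

```text
t 23.18 p [438.8  26.5  70.3] F [ 0.8  0.3 -4.8] T [-0.15 -0.13 -0.11] g 0.106 j [-0.21  0.34  1.94  0.    0.86 -0.23]
toolx [1.    0.023 0.   ] tooly [ 0. -0. -1.] toolz [-0.023  1.    -0.   ]
scene leg_hinge [(0.6, array([503.1,   7.1,  68.5])), (0.31, array([ 573. , -516.6,    4. ]))]
scene leg_foot [(0.84, array([496.2, 143.5, 112.3]))]
scene board_bottom [(0.69, array([493.7, 136.4,   9.6]))]
scene board_top [(0.92, array([500.2, -48.2,  79. ])), (0.32, array([ 7.672e+02, -7.950e+01,  1.000e-01]))]
```

View pics/c18.png

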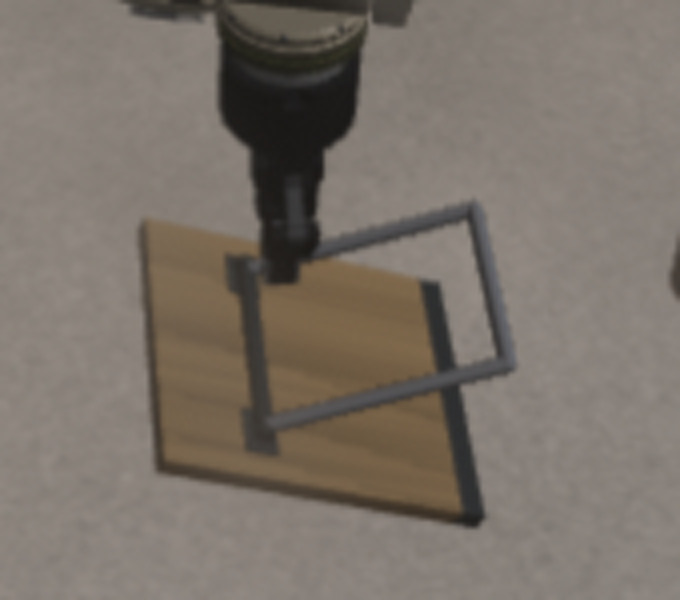

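{"api": "drive_tool", "payload": {
  "gripper": [0.91,0.9],
  "offset": [
    [0,0,0],
    [0,0,0]
  ],
  "turn": [0,0]
}}

```text
time_s: 23.6
eef_pos: [438.7, 26.4, 70.1]
ee_rot: [0.707, -0.707, -0.008, 0.008]
force: [0.8, -0.1, -5.2]
grip_width: 0.105
```

```bash
python3 look.py 19
```

```text
t 23.6 p [438.7  26.4  70.1] F [ 0.8 -0.1 -5.2] T [-0.14 -0.12 -0.04] g 0.105 j [-0.21  0.34  1.94  0.    0.86 -0.23]
toolx [ 1.     0.023 -0.   ] tooly [-0.  0. -1.] toolz [-0.023  1.     0.   ]
scene leg_hinge [(0.75, array([502.2,   8.3,  74.9]))]
scene leg_foot [(0.59, array([495.1, 139.7, 115. ]))]
scene board_bottom [(0.74, array([498.1, 135.8,   8. ]))]
scene board_top [(0.97, array([499.4, -52.6,  80.1]))]
```

{"api": "drive_tool", "payload": {
  "gripper": [0.89,0.885,0.885],
  "offset": [
    [0,0,0],
    [0,0,0],
    [0,0,0]
  ],
  "turn": [0,0,0]
}}

```text
time_s: 24.1
eef_pos: [438.4, 26.4, 70.2]
ee_rot: [-0.707, 0.707, 0.008, -0.009]
force: [-0.9, -0.4, -3.1]
grip_width: 0.119
```

```bash
python3 look.py 20
```

```text
t 24.1 p [438.4  26.4  70.2] F [-0.9 -0.4 -3.1] T [-0.23  0.24 -0.  ] g 0.119 j [-0.21  0.34  1.94 -0.    0.86 -0.23]
toolx [ 1.     0.023 -0.001] tooly [-0.001 -0.    -1.   ] toolz [-0.023  1.    -0.   ]
scene leg_hinge [(0.75, array([501.8,   3.3,  69.2]))]
scene leg_foot [(0.97, array([494.5, 141.8, 108.1]))]
scene board_bottom [(0.96, array([495.6, 133.3,   5.6]))]
scene board_top [(0.65, array([501.3, -51.9,  71.5])), (0.6, array([505. ,   5.5,  69.2]))]
```

{"api": "drive_tool", "payload": {
  "gripper": [0.893,0.893,0.893,0.893,0.893,0.893],
  "offset": [
    [0,0,0],
    [0,-0.0026,0.0018],
    [0,-0.0026,0.0018],
    [0,-0.0026,0.0019],
    [0,-0.0025,0.0019],
    [0,0,0]
  ],
  "turn": [0,0,0,0,0,0]
}}

```text
time_s: 24.85
eef_pos: [438.9, 34.2, 81.1]
ee_rot: [-0.707, 0.707, 0.009, -0.008]
force: [-0.4, -0.6, -0.3]
grip_width: 0.105
```

```bash
python3 look.py 21
```

```text
t 24.85 p [438.9  34.2  81.1] F [-0.4 -0.6 -0.3] T [-0.01  0.03  0.01] g 0.105 j [-0.19  0.33  1.93  0.    0.89 -0.21]
toolx [1.    0.023 0.001] tooly [ 0.001 -0.    -1.   ] toolz [-0.023  1.    -0.   ]
scene leg_hinge [(0.73, array([502.8,  -2.9,  51.1]))]
scene leg_foot [(0.84, array([494.8, 126.3, 110.3]))]
scene board_bottom [(0.83, array([499.3, 133.2,   7.3])), (0.65, array([402.6, 327.3,  -3. ]))]
scene board_top [(0.89, array([502.7, -61.5,  49.9])), (0.74, array([ 571.4, -516.1,    0.8]))]
```

{"api": "drive_tool", "payload": {
  "gripper": [0.7,0.5,0.5,0.5,0.5,0.6,0.7,0.8,0.9,1,1,1],
  "offset": [
    [0,-0.02,0],
    [0,0,-0.011],
    [0,0,-0.0105],
    [0,0.026,0],
    [0,0.026,0],
    [0,0.0055,0],
    [0,0,0],
    [0,0,0],
    [0,0,0],
    [0,0,0],
    [0,0,0],
    [0,0,0]
  ],
  "turn": [0,0,0,0,0,0,0,0,0,0,0,0],
  "force": 20
}}

```text
time_s: 26.1
eef_pos: [439.4, 12.2, 43.7]
ee_rot: [-0.707, 0.707, 0.009, -0.008]
force: [-1.6, -2.0, 5.2]
grip_width: 0.106
```

```bash
python3 look.py 22
```

```text
t 26.1 p [439.4  12.2  43.7] F [-1.6 -2.   5.2] T [-0.28  0.12  0.08] g 0.106 j [-0.24  0.39  1.96 -0.    0.79 -0.26]
toolx [1.    0.023 0.001] tooly [ 0.001 -0.001 -1.   ] toolz [-0.023  1.    -0.001]
scene leg_hinge [(0.96, array([503.9,  -1.5,  53. ]))]
scene leg_foot [(0.58, array([495.7, 125.9, 111.8]))]
scene board_bottom [(0.88, array([497.8, 135.2,   6.1]))]
scene board_top [(0.75, array([500.5, -61.9,  48.1])), (0.46, array([723.1, 336.2,  -0.9]))]
```

View pics/c22.png

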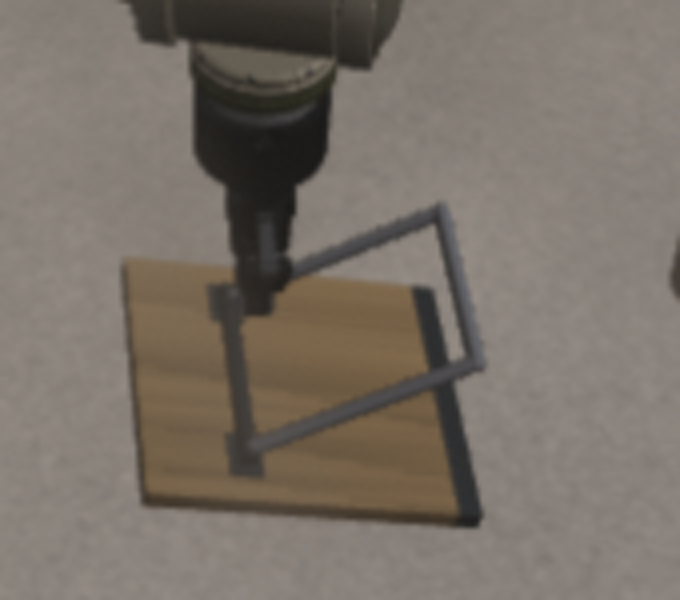

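{"api": "drive_tool", "payload": {
  "gripper": [1,1,1,1,1,1,0.9,0.895,0.893,0.893,0.893],
  "offset": [
    [0,-0.004,0.002],
    [0,-0.004,0.0022],
    [0,-0.004,0.0024],
    [0,-0.004,0.0025],
    [0,-0.004,0.0026],
    [0,-0.004,0.0027],
    [0,0,0],
    [0,0,0],
    [0,0,0],
    [0,0,0],
    [0,0,0]
  ],
  "turn": [0,0,0,0,0,0,0,0,0,0,0]
}}

```text
time_s: 27.27
eef_pos: [438.7, 26.7, 66.8]
ee_rot: [0.707, -0.707, -0.008, 0.008]
force: [1.1, -0.4, -6.0]
grip_width: 0.108
```

```bash
python3 look.py 23
```

```text
t 27.27 p [438.7  26.7  66.8] F [ 1.1 -0.4 -6. ] T [-0.09 -0.18 -0.09] g 0.108 j [-0.21  0.35  1.94  0.    0.85 -0.23]
toolx [ 1.     0.023 -0.   ] tooly [-0.  0. -1.] toolz [-0.023  1.     0.   ]
scene leg_hinge [(0.69, array([501.9,  10.9,  73.7]))]
scene leg_foot [(0.73, array([497.6, 145.5, 113.9])), (0.32, array([499.4, -46.8,  84.4]))]
scene board_bottom [(0.73, array([495.4, 135.3,   9.6]))]
scene board_top [(0.65, array([500.9, -46.9,  82.3])), (0.31, array([ 570.9, -517.2,    1.9]))]
```

{"api": "drive_tool", "payload": {
  "gripper": [0.892,0.892,0.892,0.892,0.892,0.892,0.892],
  "offset": [
    [0,-0.003,0.0023],
    [0,-0.003,0.0023],
    [0,-0.003,0.0024],
    [0,-0.003,0.0025],
    [0,-0.003,0.0026],
    [0,-0.003,0.0027],
    [0,0,0]
  ],
  "turn": [0,0,0,0,0,0,0]
}}

```text
time_s: 28.1
eef_pos: [438.5, 41.9, 85.6]
ee_rot: [-0.707, 0.707, 0.009, -0.008]
force: [0.7, 0.2, -4.3]
grip_width: 0.114
```

```bash
python3 look.py 24
```

```text
t 28.1 p [438.5  41.9  85.6] F [ 0.7  0.2 -4.3] T [-0.18 -0.08 -0.09] g 0.114 j [-0.17  0.32  1.92  0.    0.9  -0.2 ]
toolx [1.    0.024 0.001] tooly [ 0.001 -0.    -1.   ] toolz [-0.024  1.    -0.   ]
scene leg_hinge [(0.74, array([505. ,  23.1,  95.2]))]
scene leg_foot [(0.74, array([496.5, 164.2, 110.1])), (0.45, array([498.1,  48.2,  57.9]))]
scene board_bottom [(0.64, array([496.2, 134.5,   7.7])), (0.44, array([503.5,  23.5,  95. ]))]
scene board_top [(0.86, array([501.2, -31.1, 112.4]))]
```

View pics/c24.png

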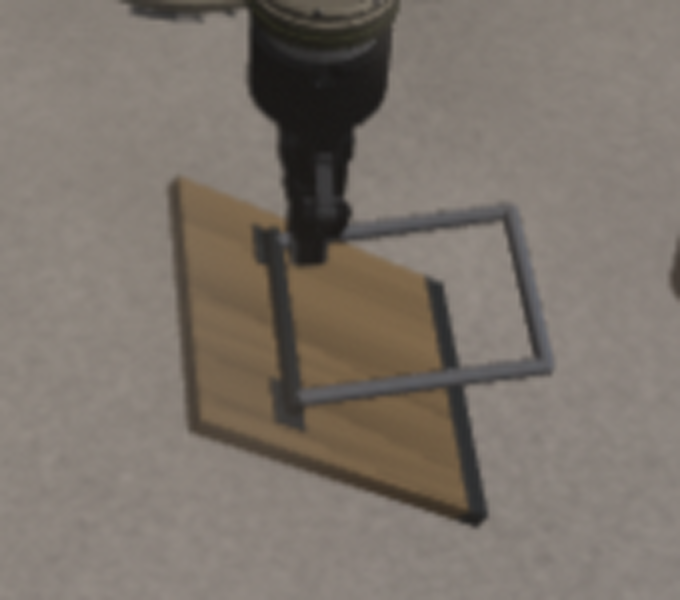

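{"api": "drive_tool", "payload": {
  "gripper": [0.892,0.892,0.892,0.892,0.892,0.892,0.892],
  "offset": [
    [0,-0.0035,0.0037],
    [0,-0.0034,0.0039],
    [0,-0.0033,0.004],
    [0,-0.0032,0.0041],
    [0,-0.003,0.0042],
    [0,-0.0029,0.0043],
    [0,0,0]
  ],
  "turn": [0,0,0,0,0,0,0]
}}

```text
time_s: 28.93
eef_pos: [437.9, 66.4, 104.9]
ee_rot: [-0.707, 0.707, 0.009, -0.008]
force: [0.8, -0.4, -3.3]
grip_width: 0.106
```

```bash
python3 look.py 25
```

```text
t 28.93 p [437.9  66.4 104.9] F [ 0.8 -0.4 -3.3] T [-0.19 -0.07 -0.05] g 0.106 j [-0.12  0.29  1.9   0.    0.95 -0.14]
toolx [1.    0.024 0.001] tooly [ 0.001 -0.    -1.   ] toolz [-0.024  1.    -0.   ]
scene leg_hinge [(0.91, array([499.5,  47.1, 116.8]))]
scene leg_foot [(0.62, array([493.9, 189.4,  98.6])), (0.62, array([400.2, 322.2,  -2.7]))]
scene board_bottom [(0.77, array([495.9, 137.1,   9.5]))]
scene board_top [(0.59, array([ 4.978e+02, -2.000e-01,  1.495e+02])), (0.21, array([401.8, 323.8,  -4.7]))]
```

View pics/c25.png

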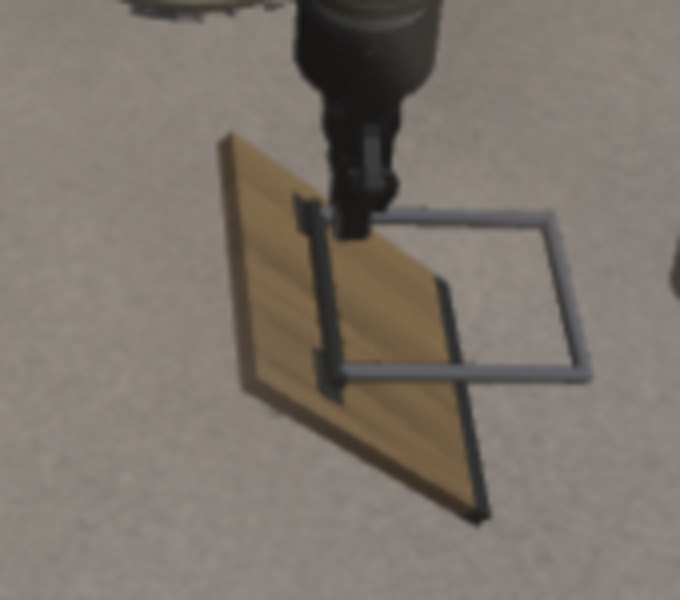

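{"api": "drive_tool", "payload": {
  "gripper": [0.892,0.892,0.892,0.892,0.892,0.892,0.892],
  "offset": [
    [0,-0.0024,0.0045],
    [0,-0.0022,0.0046],
    [0,-0.002,0.0047],
    [0,-0.0018,0.0048],
    [0,-0.0016,0.0048],
    [0,-0.0014,0.0049],
    [0,0,0]
  ],
  "turn": [0,0,0,0,0,0,0]
}}

```text
time_s: 29.77
eef_pos: [437.1, 94.9, 116.0]
ee_rot: [0.707, -0.707, -0.009, 0.008]
force: [-2.3, -2.6, -0.9]
grip_width: 0.109
```

```bash
python3 look.py 26
```

```text
t 29.77 p [437.1  94.9 116. ] F [-2.3 -2.6 -0.9] T [-0.33  0.37 -0.11] g 0.109 j [-0.05  0.28  1.87  0.    0.99 -0.07]
toolx [1.    0.024 0.   ] tooly [ 0.  0. -1.] toolz [-0.024  1.     0.   ]
scene leg_hinge [(0.87, array([500.1,  73.5, 129.5]))]
scene leg_foot [(0.61, array([493.5, 208.3,  86.7]))]
scene board_bottom [(0.89, array([496.6, 141.9,   4.1]))]
scene board_top [(0.9, array([496.4,  34.7, 171.5]))]
```

View pics/c26.png

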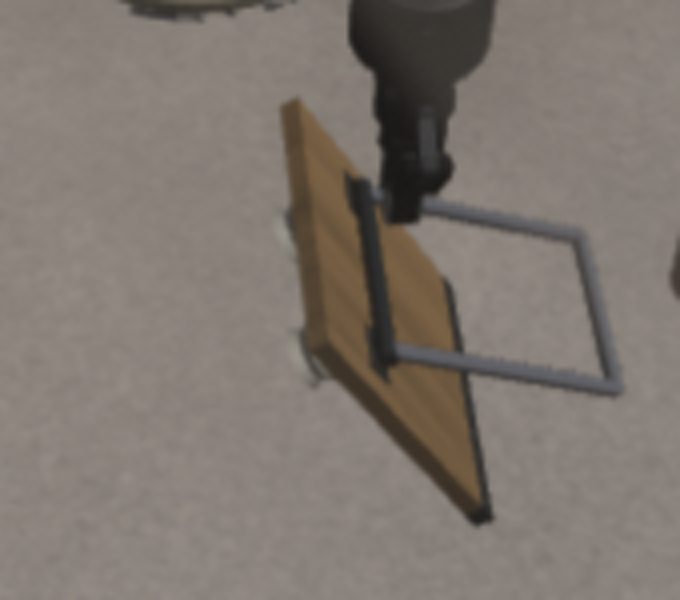

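{"api": "drive_tool", "payload": {
  "gripper": [0.892,0.892,0.892,0.892,0.892,0.892,0.892],
  "offset": [
    [0,-0.0016,0.0049],
    [0,-0.0014,0.005],
    [0,-0.0013,0.005],
    [0,-0.0011,0.005],
    [0,-0.0009,0.005],
    [0,-0.0006,0.0051],
    [0,0,0]
  ],
  "turn": [0,0,0,0,0,0,0]
}}

```text
time_s: 30.6
eef_pos: [436.5, 124.9, 122.7]
ee_rot: [0.707, -0.707, -0.009, 0.008]
force: [0.3, -1.6, -3.5]
grip_width: 0.107
```

```bash
python3 look.py 27
```

```text
t 30.6 p [436.5 124.9 122.7] F [ 0.3 -1.6 -3.5] T [-0.16 -0.13 -0.15] g 0.107 j [ 0.02  0.28  1.85  0.    1.01 -0.  ]
toolx [1.    0.024 0.   ] tooly [ 0.  0. -1.] toolz [-0.024  1.     0.   ]
scene leg_hinge [(0.65, array([498.7, 101.4, 139.8]))]
scene leg_foot [(0.73, array([491.2, 227.6,  67.7])), (0.25, array([496.8, 138.6,   4. ]))]
scene board_bottom [(0.97, array([497.6, 142.5,   4.8]))]
scene board_top [(0.8, array([496.7,  71.4, 191.3])), (0.61, array([726.2, 331.6,  -1.5]))]
```

View pics/c27.png

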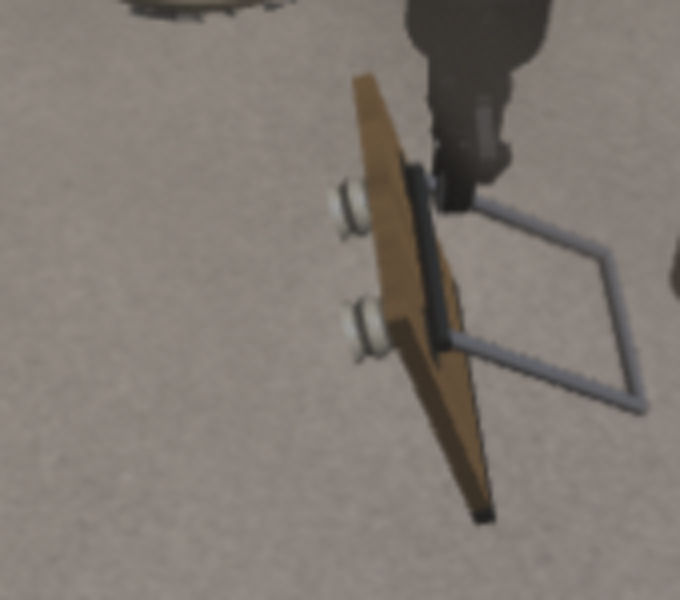

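{"api": "drive_tool", "payload": {
  "gripper": [0.892,0.892,0.892,0.892,0.892,0.892,0.892],
  "offset": [
    [0,0.003,0.001],
    [0,0.003,0.001],
    [0,0.002,0.001],
    [0,0,0.004],
    [0,0,0.004],
    [0,0,0.004],
    [0,0,0]
  ],
  "turn": [0,0,0,0,0,0,0]
}}

```text
time_s: 31.43
eef_pos: [436.1, 139.5, 114.6]
ee_rot: [0.707, -0.707, -0.008, 0.008]
force: [-2.8, -1.1, 3.3]
grip_width: 0.11
```

```bash
python3 look.py 28
```

```text
t 31.43 p [436.1 139.5 114.6] F [-2.8 -1.1  3.3] T [-0.22  0.4  -0.17] g 0.11 j [0.05 0.3  1.85 0.   0.99 0.03]
toolx [1.    0.023 0.   ] tooly [ 0.  0. -1.] toolz [-0.023  1.     0.   ]
scene leg_hinge [(0.84, array([502.3, 119.7, 142.6]))]
scene leg_foot [(0.83, array([492.2, 220.6,  42.6]))]
scene board_bottom [(0.86, array([498.6, 138.3,   2.5])), (0.52, array([725.1, 333.6,  -2.7]))]
scene board_top [(0.97, array([496.7,  95.4, 190.8])), (0.68, array([7.606e+02, 1.336e+02, 1.000e-01]))]
```

View pics/c28.png

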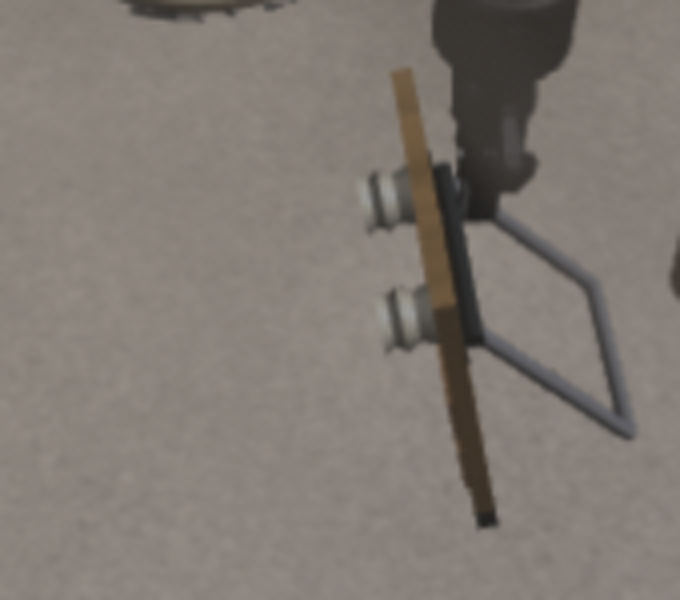

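{"api": "drive_tool", "payload": {
  "gripper": [0.892,0.892,0.892,0.892,0.892],
  "offset": [
    [0,-0.002,0.001],
    [0,-0.001,0.004],
    [0,0,0.004],
    [0,0,0.004],
    [0,0,0]
  ],
  "turn": [0,0,0,0,0]
}}

```text
time_s: 32.1
eef_pos: [435.7, 152.7, 117.4]
ee_rot: [0.707, -0.707, -0.008, 0.008]
force: [-0.2, -0.7, -3.3]
grip_width: 0.109
```

```bash
python3 look.py 29
```

```text
t 32.1 p [435.7 152.7 117.4] F [-0.2 -0.7 -3.3] T [-0.2  -0.12 -0.16] g 0.109 j [0.08 0.31 1.83 0.   1.   0.06]
toolx [ 1.     0.024 -0.   ] tooly [-0.  0. -1.] toolz [-0.024  1.     0.   ]
scene leg_hinge [(0.74, array([496.3, 130.1, 143.9]))]
scene leg_foot [(0.79, array([493. , 237.9,  47.5])), (0.4, array([495.2, 113.4, 197.9]))]
scene board_bottom [(0.79, array([495.9, 142.8,   4.5]))]
scene board_top [(0.64, array([494.4, 113.9, 196.8])), (0.61, array([ 5.494e+02,  4.631e+02, -2.000e-01]))]
```

View pics/c29.png

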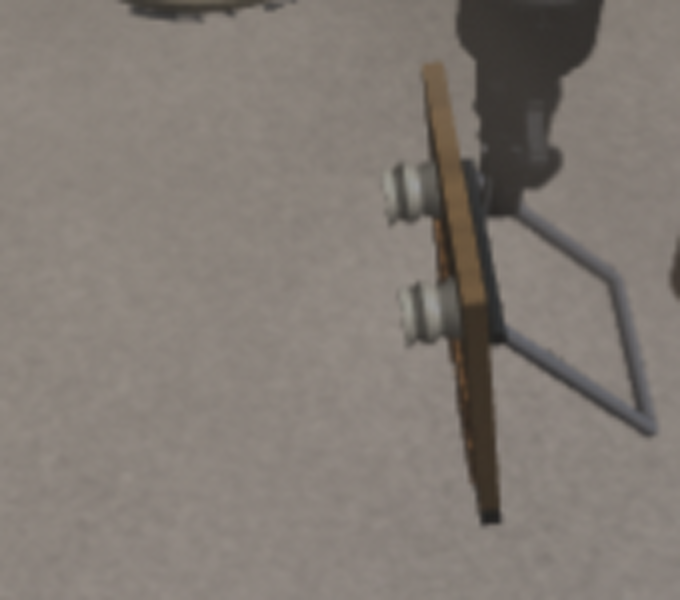

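{"api": "drive_tool", "payload": {
  "gripper": [0.892,0.892,0.892,0.892],
  "offset": [
    [0,0,0.003],
    [0,0,0.003],
    [0,0,0.003],
    [0,0,0]
  ],
  "turn": [0,0,0,0]
}}

```text
time_s: 32.68
eef_pos: [435.6, 161.5, 117.6]
ee_rot: [0.707, -0.707, -0.008, 0.008]
force: [-0.1, -1.6, -3.3]
grip_width: 0.107
```

```bash
python3 look.py 30
```

```text
t 32.68 p [435.6 161.5 117.6] F [-0.1 -1.6 -3.3] T [-0.26 -0.12 -0.22] g 0.107 j [0.1  0.31 1.82 0.   1.   0.08]
toolx [1.    0.023 0.   ] tooly [ 0.  0. -1.] toolz [-0.023  1.     0.   ]
scene leg_hinge [(0.72, array([500.7, 138.5, 144.3])), (0.67, array([495.9, 125.7,  97.8]))]
scene leg_foot [(0.59, array([491.7, 244. ,  46.7]))]
scene board_bottom [(0.71, array([494.6, 145.4,   1.5]))]
scene board_top [(0.56, array([493.4, 127.1, 197.3]))]
```

View pics/c30.png

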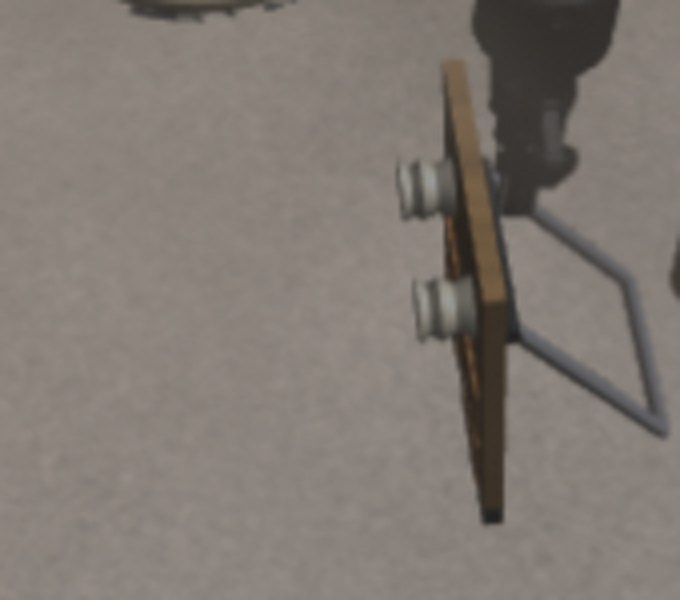

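{"api": "drive_tool", "payload": {
  "gripper": [0.892,0.892,0.892,0.892],
  "offset": [
    [0,0,0.003],
    [0,0,0.003],
    [0,0,0.003],
    [0,0,0]
  ],
  "turn": [0,0,0,0]
}}

```text
time_s: 33.27
eef_pos: [435.4, 170.5, 117.6]
ee_rot: [0.707, -0.707, -0.008, 0.008]
force: [-1.5, -1.0, -2.8]
grip_width: 0.106
```

```bash
python3 look.py 31
```

```text
t 33.27 p [435.4 170.5 117.6] F [-1.5 -1.  -2.8] T [-0.3  -0.13 -0.14] g 0.106 j [0.12 0.32 1.82 0.   1.01 0.1 ]
toolx [1.    0.024 0.   ] tooly [ 0.  0. -1.] toolz [-0.024  1.     0.   ]
scene leg_hinge [(0.59, array([500.8, 145.2, 142. ]))]
scene leg_foot [(0.71, array([495.4, 249.6,  44.3]))]
scene board_bottom [(0.9, array([495. , 150.7,   4. ]))]
scene board_top [(0.83, array([495.6, 132.9, 199.5]))]
```

View pics/c31.png

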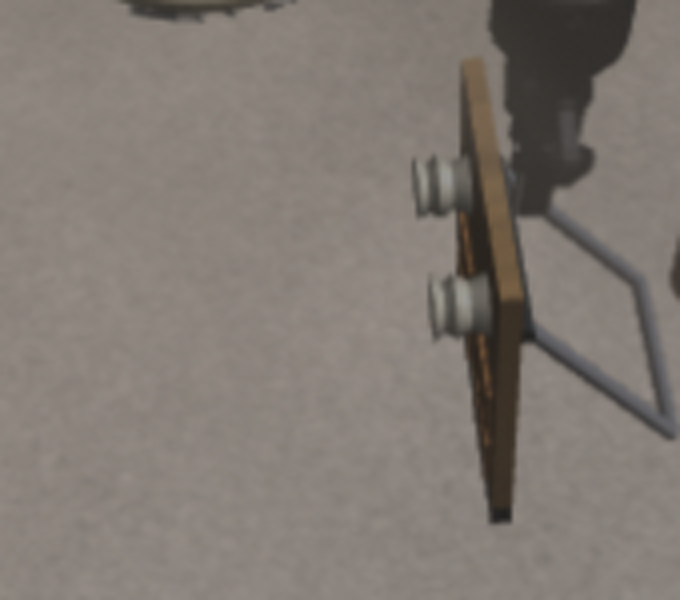

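{"api": "drive_tool", "payload": {
  "gripper": [0.89,0.888,0.887,0.887,0.887],
  "offset": [
    [0,0.0012,0],
    [0,0.001,0.002],
    [0,0.001,0.003],
    [0,0.001,0.003],
    [0,0,0]
  ],
  "turn": [0,0,0,0,0]
}}

```text
time_s: 33.93
eef_pos: [434.9, 178.6, 113.2]
ee_rot: [0.707, -0.707, -0.008, 0.009]
force: [-4.3, 0.9, 0.8]
grip_width: 0.11
```

```bash
python3 look.py 32
```

```text
t 33.93 p [434.9 178.6 113.2] F [-4.3  0.9  0.8] T [ 0.03  0.62 -0.19] g 0.11 j [0.14 0.33 1.81 0.   1.   0.12]
toolx [ 1.     0.024 -0.001] tooly [-0.001  0.    -1.   ] toolz [-0.024  1.     0.   ]
scene leg_hinge [(0.62, array([498.9, 158.7, 142.4])), (0.4, array([497.2, 141. ,  98.3]))]
scene leg_foot [(0.83, array([492.8, 253.5,  36. ])), (0.3, array([498.7, 151.3,   1.4]))]
scene board_bottom [(0.85, array([496. , 150.1,   2.5])), (0.49, array([496.9, 252.6,  34. ]))]
scene board_top [(0.62, array([493.8, 146.8, 198.7])), (0.35, array([ 572.3, -517.6,    1.3]))]
```

View pics/c32.png

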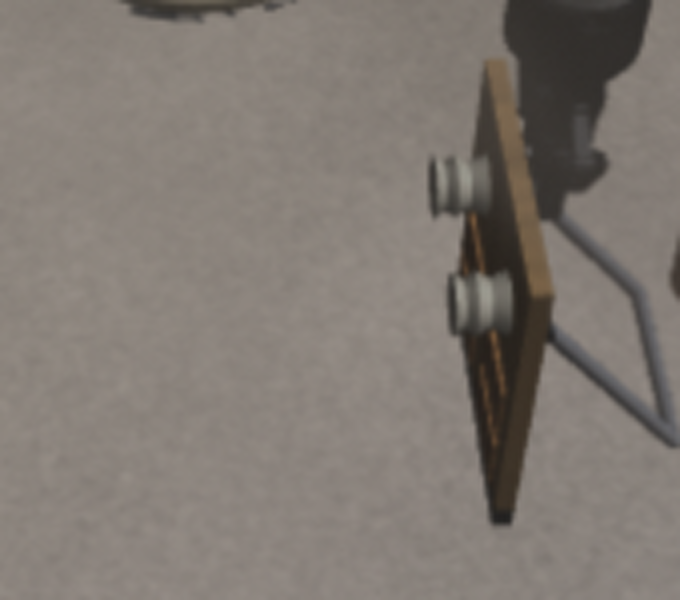

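{"api": "drive_tool", "payload": {
  "gripper": [0.887,0.887,0.887,0.887],
  "offset": [
    [0,0.0005,0.003],
    [0,0.0005,0.003],
    [0,0.0005,0.003],
    [0,0,0]
  ],
  "turn": [0,0,0,0]
}}

```text
time_s: 34.52
eef_pos: [435.6, 187.4, 111.9]
ee_rot: [0.707, -0.707, -0.009, 0.008]
force: [1.1, -1.0, -2.5]
grip_width: 0.116
```

```bash
python3 look.py 33
```

```text
t 34.52 p [435.6 187.4 111.9] F [ 1.1 -1.  -2.5] T [-0.2  -0.29 -0.11] g 0.116 j [ 0.16  0.34  1.8  -0.    1.    0.14]
toolx [1.    0.023 0.001] tooly [ 0.001  0.    -1.   ] toolz [-0.023  1.     0.   ]
scene leg_hinge [(0.71, array([498.2, 165.7, 142.5])), (0.26, array([766.4, -78.2,  -0.8]))]
scene leg_foot [(0.62, array([495.6, 253.5,  30.9])), (0.4, array([495. , 161.3, 198.5]))]
scene board_bottom [(0.98, array([496.5, 152.1,   0.5]))]
scene board_top [(0.74, array([494.9, 159. , 198.9])), (0.2, array([ 5.728e+02, -5.163e+02,  5.000e-01]))]
```

View pics/c33.png

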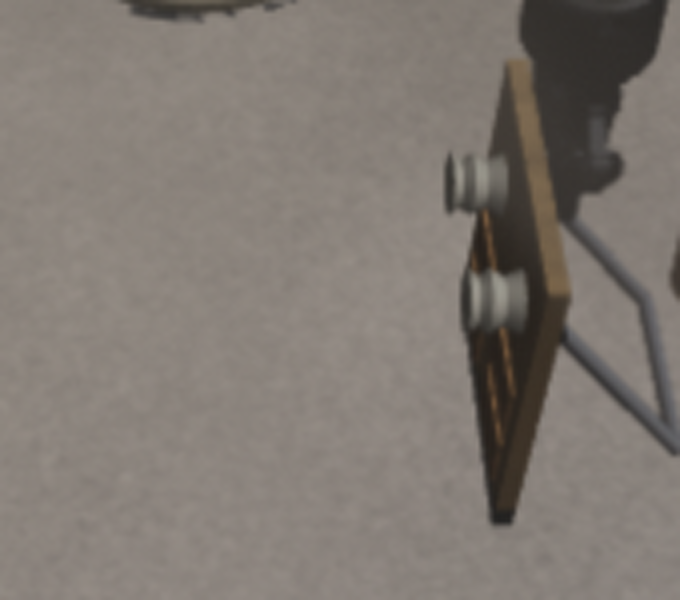

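{"api": "drive_tool", "payload": {
  "gripper": [0.885,0.885,0.885,0.885],
  "offset": [
    [0,0.002,0.003],
    [0,0.002,0.003],
    [0,0.002,0.003],
    [0,0,0]
  ],
  "turn": [0,0,0,0]
}}

```text
time_s: 35.1
eef_pos: [435.6, 196.7, 107.1]
ee_rot: [0.707, -0.707, -0.009, 0.007]
force: [-1.4, 0.1, 9.0]
grip_width: 0.117
```

```bash
python3 look.py 34
```

```text
t 35.1 p [435.6 196.7 107.1] F [-1.4  0.1  9. ] T [-0.17  0.1  -0.1 ] g 0.117 j [0.18 0.35 1.8  0.   0.99 0.15]
toolx [1.    0.023 0.003] tooly [ 0.003  0.001 -1.   ] toolz [-0.023  1.     0.001]
scene leg_hinge [(0.92, array([496.1, 175.2, 139.6]))]
scene leg_foot [(0.63, array([495.7, 256.7,  23.9]))]
scene board_bottom [(0.82, array([497.9, 150.8,   2.4]))]
scene board_top []
```

View pics/c34.png

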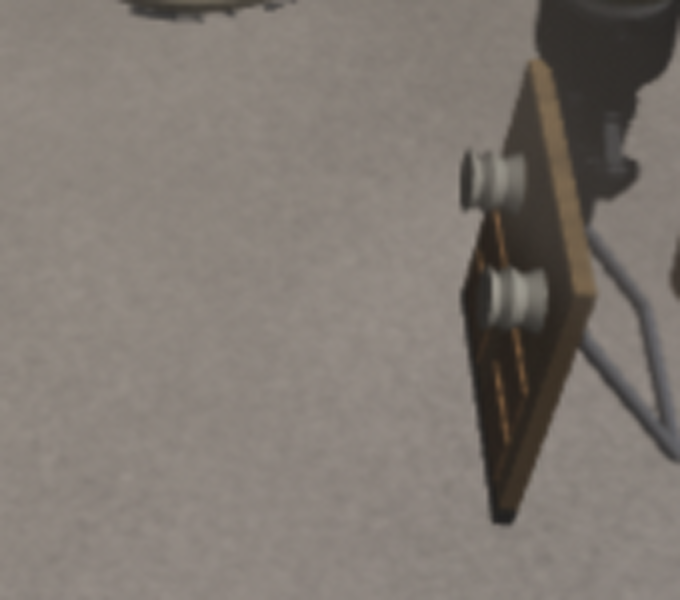

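{"api": "drive_tool", "payload": {
  "gripper": [0.885,0.885,0.885],
  "offset": [
    [0,-0.003,0],
    [0,-0.001,0.002],
    [0,0,0.002]
  ],
  "turn": [0,0,0]
}}

```text
time_s: 35.6
eef_pos: [434.6, 200.1, 109.8]
ee_rot: [-0.707, 0.707, 0.008, -0.008]
force: [1.3, -1.3, -3.6]
grip_width: 0.118
```

```bash
python3 look.py 35
```

```text
t 35.6 p [434.6 200.1 109.8] F [ 1.3 -1.3 -3.6] T [-0.17 -0.21 -0.09] g 0.118 j [0.19 0.35 1.79 0.   1.   0.16]
toolx [ 1.     0.023 -0.   ] tooly [-0. -0. -1.] toolz [-0.023  1.    -0.   ]
scene leg_hinge [(0.61, array([498. , 176.1, 139. ]))]
scene leg_foot [(0.9, array([494.2, 260.6,  23.2]))]
scene board_bottom [(0.62, array([495.6, 155.2,   1.4]))]
scene board_top [(0.88, array([495.2, 177. , 198.4])), (0.37, array([404.7, 321.4,  -2.4]))]
```

View pics/c35.png

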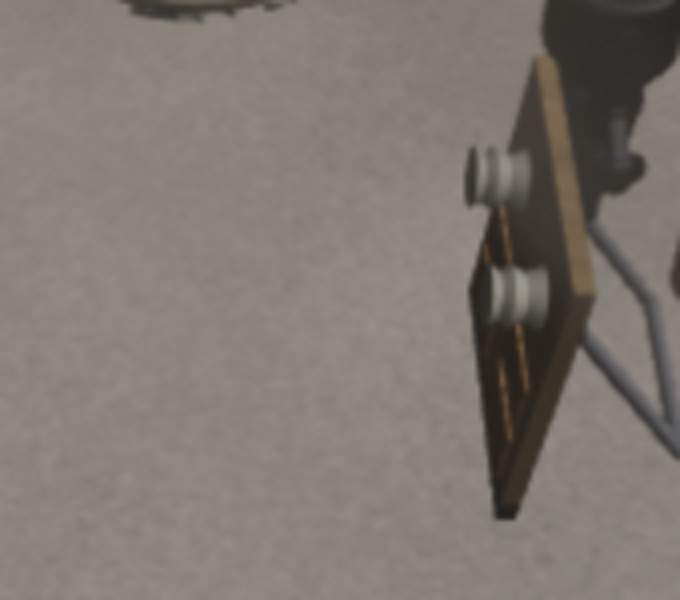

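{"api": "drive_tool", "payload": {
  "gripper": [0.88,0.87,0.85,0.8],
  "offset": [
    [0,0.001,0],
    [0,0,0],
    [0,0,0],
    [0,0,0]
  ],
  "turn": [0,0,0,0]
}}

```text
time_s: 36.18
eef_pos: [435.1, 200.0, 109.2]
ee_rot: [0.707, -0.707, -0.009, 0.008]
force: [1.0, 0.4, -0.2]
grip_width: 0.201
```

```bash
python3 look.py 36
```

```text
t 36.18 p [435.1 200.  109.2] F [ 1.   0.4 -0.2] T [-0.    0.04 -0.03] g 0.201 j [ 0.19  0.35  1.79 -0.    1.    0.16]
toolx [1.    0.023 0.001] tooly [ 0.001  0.    -1.   ] toolz [-0.023  1.     0.   ]
scene leg_hinge [(0.78, array([492.6, 177.7, 141.8]))]
scene leg_foot [(0.77, array([496.9, 262.5,  25.4]))]
scene board_bottom [(0.97, array([493.6, 156.6,   2.4]))]
scene board_top [(0.93, array([491.6, 171.7, 199.8])), (0.46, array([722.6, 332.9,  -1. ]))]
```

View pics/c36.png

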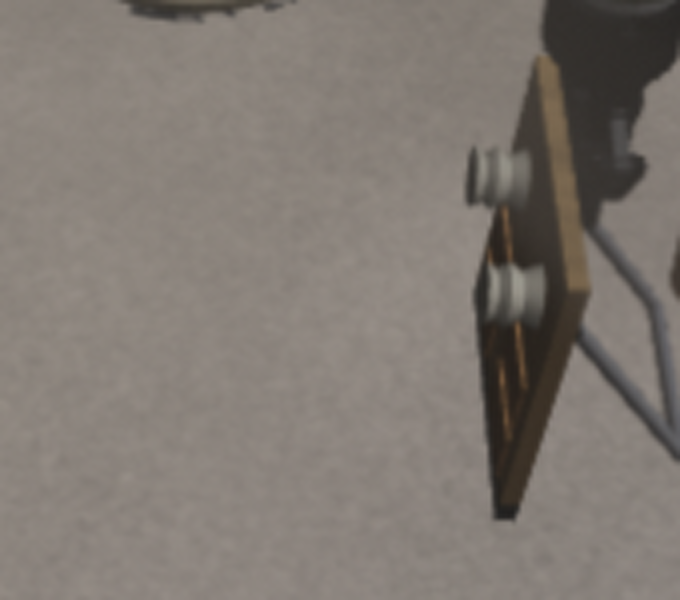

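{"api": "drive_tool", "payload": {
  "gripper": [0.75,0.7,0.7,0.7,0.7,0.7,0.7,0.7],
  "offset": [
    [0,0,0.002],
    [0,0,0.002],
    [0,0,0.002],
    [0,0,0.002],
    [0,0,0.002],
    [0,0,0.002],
    [0,0,0.002],
    [0,0,0]
  ],
  "turn": [0,0,0,0,0,0,0,0]
}}

```text
time_s: 37.1
eef_pos: [434.4, 214.3, 108.9]
ee_rot: [0.707, -0.707, -0.008, 0.008]
force: [-0.8, 0.6, 1.0]
grip_width: 0.301
```

```bash
python3 look.py 37
```

```text
t 37.1 p [434.4 214.3 108.9] F [-0.8  0.6  1. ] T [ 0.02  0.06 -0.01] g 0.301 j [0.22 0.36 1.78 0.   1.   0.19]
toolx [1.    0.023 0.   ] tooly [ 0.  0. -1.] toolz [-0.023  1.     0.   ]
scene leg_hinge [(0.61, array([550.4, 463.2,  -0.8])), (0.55, array([499. , 184.2, 139.9]))]
scene leg_foot []
scene board_bottom [(0.61, array([493. , 157.1,   0.6]))]
scene board_top [(0.61, array([491.8, 187.2, 199.2]))]
```

View pics/c37.png

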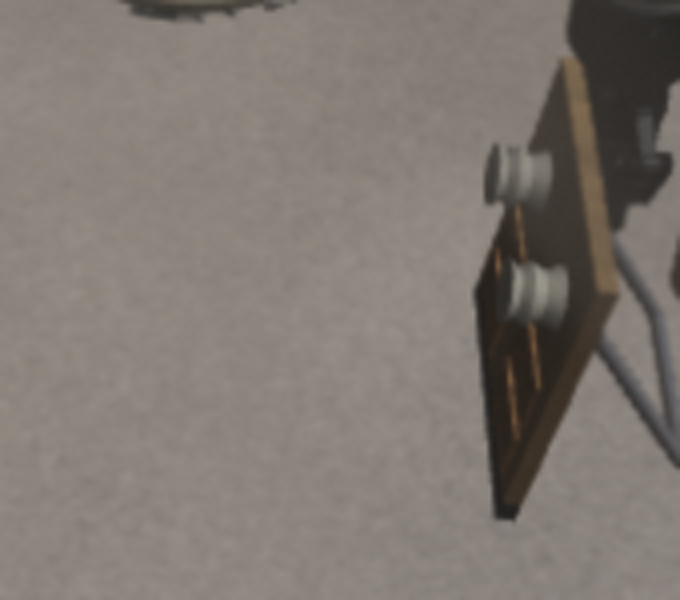

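{"api": "drive_tool", "payload": {
  "gripper": [0.7,0.7,0.7,0.7,0.7,0.7,0.7,0.7],
  "offset": [
    [0,0,0.002],
    [0,0,0.002],
    [0,0,0.002],
    [0,0,0.002],
    [0,0,0.002],
    [0,0,0.002],
    [0,0,0.002],
    [0,0,0]
  ],
  "turn": [0,0,0,0,0,0,0,0]
}}

```text
time_s: 38.02
eef_pos: [434.0, 228.3, 108.9]
ee_rot: [0.707, -0.707, -0.008, 0.008]
force: [-0.2, 1.1, -0.6]
grip_width: 0.299
```

```bash
python3 look.py 38
```

```text
t 38.02 p [434.  228.3 108.9] F [-0.2  1.1 -0.6] T [ 0.03 -0.02  0.02] g 0.299 j [0.24 0.38 1.76 0.   1.01 0.22]
toolx [1.    0.023 0.   ] tooly [ 0.  0. -1.] toolz [-0.023  1.     0.   ]
scene leg_hinge []
scene leg_foot [(0.73, array([499.1, 264.7,   7.2]))]
scene board_bottom [(0.78, array([493. , 160.1,   1. ])), (0.47, array([496.6, 264.7,   8.5]))]
scene board_top [(0.84, array([495.9, 202.4, 194.3]))]
```

View pics/c38.png

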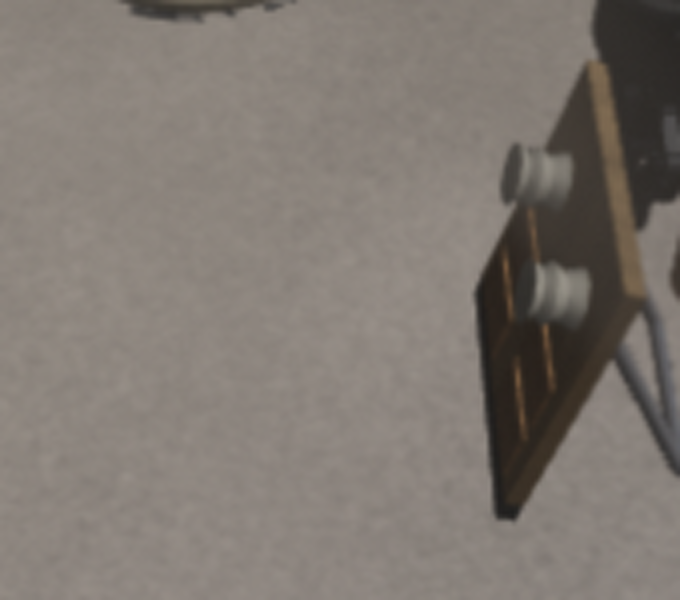

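{"api": "drive_tool", "payload": {
  "gripper": [0.7,0.7,0.7,0.7,0.7,0.7,0.7,0.7,0.7],
  "offset": [
    [0,0,0.0015],
    [0,0,0.0015],
    [0,0,0.0015],
    [0,0,0.0015],
    [0,0,0.0015],
    [0,0,0.0015],
    [0,0,0.0015],
    [0,0,0.0015],
    [0,0,0]
  ],
  "turn": [0,0,0,0,0,0,0,0,0]
}}

```text
time_s: 39.02
eef_pos: [433.8, 240.2, 108.9]
ee_rot: [0.707, -0.707, -0.008, 0.008]
force: [-0.1, -0.2, 0.4]
grip_width: 0.302
```

```bash
python3 look.py 39
```

```text
t 39.02 p [433.8 240.2 108.9] F [-0.1 -0.2  0.4] T [ 0.05 -0.04 -0.02] g 0.302 j [0.27 0.39 1.74 0.   1.01 0.25]
toolx [1.    0.023 0.   ] tooly [ 0.  0. -1.] toolz [-0.023  1.     0.   ]
scene leg_hinge []
scene leg_foot [(0.69, array([4.040e+02, 3.224e+02, 1.000e-01])), (0.67, array([497.6, 268. ,   3.6]))]
scene board_bottom [(0.95, array([491.7, 157.2,   2. ]))]
scene board_top [(0.78, array([494.1, 213.2, 191.2]))]
```

View pics/c39.png

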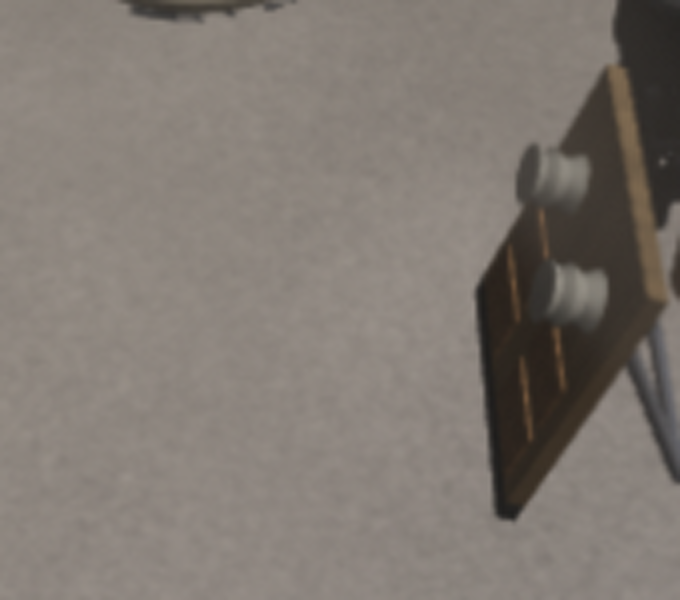

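{"api": "drive_tool", "payload": {
  "gripper": [0.7,0.7,0.7,0.7,0.7,0.7,0.7],
  "offset": [
    [0,0,0.002],
    [0,0,0.002],
    [0,0,0.003],
    [0,0,0.005],
    [0,0,0.008],
    [0,0,0.01],
    [0,0,0]
  ],
  "turn": [0,0,0,0,0,0,0]
}}

```text
time_s: 39.85
eef_pos: [433.0, 271.7, 108.9]
ee_rot: [0.707, -0.707, -0.009, 0.008]
force: [0.5, 0.6, 0.3]
grip_width: 0.297
```

{"api": "drive_tool", "payload": {
  "gripper": [0.7,0.7,0.7,0.7,0.7,0.7,0.7,0.7,0.7,0.7,0.7,0.7,0.7],
  "offset": [
    [0,-0.01,0.003],
    [0,-0.02,0],
    [0,-0.03,0],
    [0,-0.03,0],
    [0,-0.03,0],
    [0,-0.03,0],
    [-0.01,-0.02,0.015],
    [-0.01,0,0.03],
    [-0.01,0,0.03],
    [-0.01,0,0.03],
    [-0.01,0,0.03],
    [0,0,0.02],
    [0,0,0]
  ],
  "turn": [0,0,0,0,0,0,0,0,0,0,0,0,0]
}}

```text
time_s: 40.93
eef_pos: [378.2, 429.8, 278.3]
ee_rot: [0.707, -0.707, -0.009, 0.01]
force: [-0.6, 0.4, -0.9]
grip_width: 0.299
```

```bash
python3 look.py 40; python3 - <<'E'
from h import *
im,d=snap('top','top40.png')
for q in('leg_hinge','leg_foot','board_bottom','board_top'):
    r=ctrl.pinpoint('top',q)
    print(q,[(round(x['score'],2),toworld('top',x['centre']).round(1)) for x in r[:2]])
E
```

```text
t 40.93 p [378.2 429.8 278.3] F [-0.6  0.4 -0.9] T [-0.01  0.03  0.06] g 0.299 j [0.64 0.39 1.26 0.   1.48 0.62]
toolx [ 1.     0.027 -0.001] tooly [-0.001  0.    -1.   ] toolz [-0.027  1.     0.   ]
scene leg_hinge []
scene leg_foot [(0.74, array([496.4, 264.7,   4.6]))]
scene board_bottom [(0.68, array([492. , 157. ,   3.4]))]
scene board_top [(0.93, array([495.3, 215. , 193.8]))]
leg_hinge [(0.66, array([491.4, 207.6, 134.6])), (0.55, array([758.2, 134. ,   1.2]))]
leg_foot [(0.82, array([501.5, 263.1,   3. ])), (0.52, array([757.8, 136. ,   3.2]))]
board_bottom [(0.61, array([4.823e+02, 1.537e+02, 4.000e-01]))]
board_top [(0.69, array([495.4, 205.2, 193.1]))]
```

View pics/s40.png

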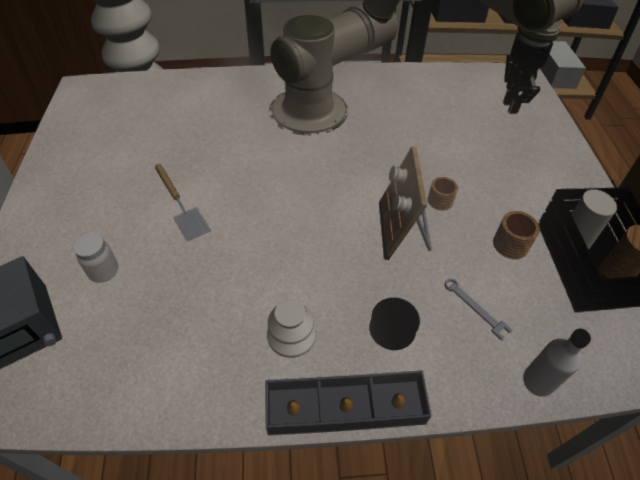

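View pics/top40.png

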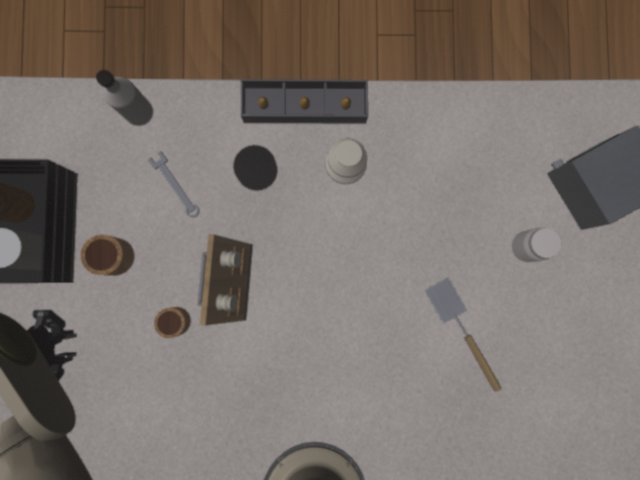

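```bash
python3 - <<'E'
from h import *
for k in range(3):
    im,d=snap('scene',f'f{k}.png')
    for q in('leg_foot','board_bottom','board_top'):
        r=ctrl.pinpoint('scene',q); print(q,[toworld('scene',x['centre']).round(1) for x in r[:1]])
print(ctrl.sense()['time_s'])
print(ctrl.finish_job())
E
```

```text
leg_foot [array([497.4, 263.6,   4.3])]
board_bottom [array([491.8, 158.6,   3.3])]
board_top [array([500.7, 212.6, 190.3])]
leg_foot [array([494.9, 266.2,   2. ])]
board_bottom [array([492.7, 163.5,   1. ])]
board_top [array([496.5, 213.9, 190.4])]
leg_foot [array([496.2, 266.5,   3.9])]
board_bottom [array([493.6, 158.6,   1.9])]
board_top [array([495. , 212.6, 193. ])]
42.0333
the job is handed in; nothing more can be done
None
```

The board is standing by itself, leaning back on the open leg, and I handed the job in at 42.0 s of the 64 s allowed, with the arm well clear.

**How it went:** I pinched the crossbar and swung the leg out until it hit its stop. Then I gripped a side bar close to the hinge, lightly enough for the board to turn in the pads, and raised the board about its bottom edge past vertical. I let it rest against the gripper and moved the gripper away slowly until the foot touched the bench.

**Last checks:**
- **Lean and foot:** the lean is about 0.28 rad. It read 0.29 from the scene camera and 0.26 from the top one. The foot is on the bench about 107 mm behind the bottom edge, which matches the leg at its 0.70 stop.
- **Stability:** repeated readings of the board stayed the same within the few mm of noise.
- **Other things on the bench:** nothing else had visibly moved.

**What did not go cleanly:**
- **Position:** the bottom edge slid about 35–40 mm to the left, so the board does not stand exactly where it lay.
- **Failed tries:** trying to squeeze the board between the top edge and the hinge rod failed. During those tries the fingertips pressed on the board with about 61 N for a moment. That is under the 120 N wrist limit; the 40 N limit is for the arm or gripper body, and I don't know whether fingertip contact counts toward it. A first light lift also slipped, and the board dropped back face down from about 0.4 rad.
- **Leg:** while I was tipping the board, the leg closed to about 0.57 rad, then went back to its stop before the board was set down.

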